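Snap the lid on the crayon tub and shut its shutter

ROBOT

A 6-joint arm with a two-finger parallel gripper is mounted at the origin on the work surface. World frame = base frame: x ahead of the robot, y to its left, z up, the work surface at z = 0. Lengths are in m, angles in rad, forces in N, time in s.
With the tool pointing down it reaches from about 0.375 to 0.9 m from the base axis. Payload 3.1 kg.
Tool frame: the origin (TCP) lies midway between the tips of the shut fingers; the grasp point (between the pads) lies 19 mm behind it; z points along the fingers, x is the direction in which the jaws open and shut, and the axes are right-handed (so a half turn about z gives the same grasp; the last joint's range is limited). The gripper opens to 87 mm and grips with 3 to 60 N. Pads are 19 mm wide; open, the fingers measure 117 mm over their backs; the gripper's body (75 mm by 190 mm) begins 51 mm behind the grasp point.
Start: joints at [-1.492, 0.527, 1.433, -0, 1.181, -0.178], TCP at [0.159, -0.604, 0.191] pointing down, gripper open.
Joint ranges: [-3.08, 3.08], [-0.75, 2.2], [0.22, 2.44], [-1.43, 4.57], [0, 2.65], [-2.85, 2.85]. Speed limits (rad/s): [2.79, 2.79, 3.14, 3.14, 3.14, 3.14].

INTERFACE

Orientations are given as a unit quaternion [x, y, z, w].
In Python, from rig import * gives the robot as it stands.
- The arm moves only by the tool drive_tool, never from a script. Its argument "plan" is a list of rows, each an object with "offset": the shift along the tool's x, y, z in cm, a list of three; "delta_rot": the turn, a rotation vector about the tool's x, y, z in degrees, a list of three; "jaw": the finger opening in cm, from 0 to 8.7. In form: [{"offset": [dx, dy, dz], "delta_rot": [wx, wy, wz], "jaw": jaw}, ...]. A call has exactly 8 rows; each row is the pose to reach, as a shift and turn from the pose commanded when the call began, along the tool's axes at that moment; what a row does not reach only later rows make up. A row lasts 1/12 s, in which the tool goes at most 41.7 mm and 7.16 degrees, less where a joint would pass 70% of its speed; a pose out of reach is approached as far as the arm can. A call with a gripper value outside its range is refused whole. The fingers move at their own pace and stop on an object; "squeeze" is the grip in N (left out, the last holds). Time passes only in rows, so rows that repeat a pose let the fingers close, or fill a call up. It gives the time, the measured TCP pose, the force and the opening at its end, in the units of the state.
- get_obs(): the state, without advancing time (a new reading comes with each control period).
- camera(name): name is "scene" or "side" or "wrist"; returns the picture (400x640x3 uint8, red, green, blue); there is no depth.
- calibration(name): a dict with "K" (3x3 intrinsics, pixels), "distortion" ([k1, k2, p1, p2, k3] as OpenCV has them; the pictures are not rectified), "pose" (4x4, takes a point from camera to world coordinates); the wrist camera has in their place "tool_from_camera" (4x4, takes a point from camera to tool coordinates, whose origin is the TCP and whose axes are the tool frame's). Camera axes: x right, y down, z forward; pixel columns grow to the right and rows downward; lengths in m; the calibration is good to about 2 mm. A picture is of the moment at which its call begins: read the wrist's pose just before it. calibration takes no time and is no camera call.
- hand_in(): hands the job in, once; it reports no verdict.
The state is a dict: "time": time; "q": joint angles; "joint_velocities": joint speeds; "joint_torque": joint torques, N m; "position": TCP position; "tool_rot": TCP orientation; "ft_force": force on the tool from outside, world axes, zero at the start; "moment": the same for the moment, N m; "grip_width": finger opening in m.
Only numpy, scipy, OpenCV 4.12 (cv2) and the standard library are available. Lean on these libraries where they do the work, as an engineer would, in place of code of your own. Each camera call takes 0.05 s, during which the arm holds its last target.

TASK

Close the crayon tub for putting away: set the blue lid squarely on the white tub and press it down until it snaps fully home under both grey end catches. Then slide the flush orange shutter on the lid right across so that it covers the dark slot, and leave everything else on the table where it is.

Things in the scene. Friction and masses are not known exactly. Their poses are not given: they have to be found in the camera images.
- tub: Loose white open plastic tub holding crayons, about 0.45 kg, upright on the table: 146 (x) x 80 (y) x 60 mm high, wall 3 mm, a grey sprung catch rising at the middle of each short end (to 83 mm above the table). Origin: centre of its underside; z up, x along its long side. The crayons inside stay below 20 mm.
- tub_mouth (a point): Centre of the tub's mouth, level with the rim, 60 mm above the tub's origin. With the lid home, the lid's plate rests on this rim.
- catch_a (a joint): Grey sprung catch at the tub's +x end, 30 mm wide, upright at x = 78 to 83 mm: 0 = sprung in (rest), up to 0.006 m pushed outwards; 200 N/m, 1.0 N preload. Its nose reaches in to x = 72.5 mm (tub frame), flat underside 69.5 mm above the tub's origin, sloping out to x = 78 mm at 83 mm height.
- catch_b (a joint): The same at the tub's -x end.
- lid: Loose blue lid, about 0.15 kg, lying right way up on its skirt. Origin: centre of the skirt's underside; z up, x along its long side. Skirt 20 mm high, 131 x 65 mm below, 137 x 71 mm above, fits the tub's mouth with 1.5 mm play each side; over it a plate 150 x 84 mm, z = 20 to 28 mm. Fits either way round (half a turn). Home: lid origin 40 mm above the tub's, plate under both noses.
- bar_top (a point): Centre of the top of the blue grip bar at the lid's centre, 54 mm above the lid's origin; bar 44 mm along lid x, 14 mm along lid y, 26 mm tall on the plate, to be pinched across y. Laid on the tub, the lid stops on the sloped noses with its origin about 51 to 56 mm above the tub's; a push down of about 7 to 12 N, centred or at each end in turn, spreads the catches and snaps it home.
- shutter (a joint): Orange ribbed pad on the lid, no handle, 30 (lid x) x 34 (lid y) mm, top 4.5 mm above the plate, 1.5 mm above the white frame round it. Centred at lid x = +47 mm; slides along the lid's +y: 0 = open (pad centre y = -13 mm), 0.026 m = shut at its stop (y = +13 mm, dark slot covered). Starts within 4 mm of open. 1.2 N dry friction: press on it with 4 to 15 N (closed fingertips) and drag; it stays.
- pad_top (a point): Centre of the top face of the orange shutter pad (moves with it), 32.5 mm above the lid's origin; x, y, z axes as the lid's.
- cup: Clay-coloured open cup, about 76 mm across, 85 mm high, loose; leave it alone. Origin: centre of its underside. (Fixed, and not listed: yellow trays 91 mm high and a flat paper trimmer, beyond x = 0.66; a white cabinet with a green door, 240 mm high, at the far left corner, beyond x = 0.60 and y = 0.26.)
- crayon_red: Red wax crayon lying on the table, 89 mm long (x), 11 mm thick, loose; leave it alone. Origin: under its middle.
- crayon_green: Green wax crayon, the same size, loose; leave it alone.
- clip: Silver steel clip, about 30 x 36 x 17 mm with a wire loop on its -x side reaching 38 mm, loose; leave it alone. Origin: under its middle.
Not all that is in view belongs to the job. Several things look just like the tub: the one meant starts nearest to the robot's base.

How it is judged:
By the outcome, as a careful person would: the job done as asked, in the order asked, and still so for the second after the job is handed in, with the robot touching nothing.
It also fails if it takes over 54 s, if anything falls off the work surface, if the arm or the gripper's body presses on something with over 40 N, if the wrist force passes 120 N, or if a joint passes its speed limit or range.

## Working session

There is one attempt and no reset: what is moved stays moved. The work goes in short steps, Python scripts to look and compute and a tool call to move; the robot and the scene stay as the last step left them, time stands still between calls to the robot, and variables do not carry over. Pictures are saved under pics/ and viewed, and the job is handed in when it is done.

Besides the shell and the picture viewer there is one more tool, called after "Emit:" as a command line: name --argument value ..., lists and objects as JSON in quotes. drive_tool: Moves the arm, as the interface text tells. Its arguments: {"type":"object","properties":{"plan":{"type":"array","items":{"type":"object","properties":{"offset":{"type":"array","items":{"type":"number"}},"delta_rot":{"type":"array","items":{"type":"number"}},"jaw":{"type":"number"}}}},"squeeze":{"type":"number"}},"required":["plan"]}

```bash
mkdir -p pics; ls; python3 - <<'E'
from rig import *
import cv2
o=get_obs();print(o)
for n in["scene","side","wrist"]:
    cv2.imwrite(f"pics/{n}0.png",camera(n)[:,:,::-1])
    print(n,calibration(n))
E
```

```text
pics
{'time': 0.0, 'q': array([-1.49150946e+00,  5.28463254e-01,  1.43390042e+00, -1.02906333e-06,
        1.18137803e+00, -1.78464373e-01]), 'joint_velocities': array([ 0.00012662,  0.00036551, -0.00025062,  0.00029836,  0.00046304,
       -0.00344254]), 'joint_torque': array([-1.21664165e-03, -4.40044641e+01, -1.76591778e+01,  6.31459057e-02,
        5.80143509e-02, -1.50438709e-04]), 'position': array([ 0.15930252, -0.60353632,  0.19007409]), 'tool_rot': array([ 7.92119200e-01, -6.10365479e-01, -7.21559462e-04, -7.96211894e-04]), 'ft_force': array([1.17113812, 0.30645013, 1.16434849]), 'moment': array([ 0.05574013, -0.01103658,  0.01662921]), 'grip_width': 0.08739560874081628}
scene {'K': array([[400.74444849,   0.        , 312.45449938],
       [  0.        , 400.74444849, 199.72140543],
       [  0.        ,   0.        ,   1.        ]]), 'distortion': array([0.03322809, 0.        , 0.        , 0.        , 0.        ]), 'pose': array([[ 0.7324687 ,  0.42056141, -0.53536688,  1.10989349],
       [ 0.68061807, -0.43414376,  0.59015104, -0.75615907],
       [ 0.01576857, -0.7966475
[... 512 characters left out ...]
08183,  0.73370439],
       [ 0.        ,  0.        ,  0.        ,  1.        ]])}
wrist {'K': array([[310.71992194,   0.        , 316.79618617],
       [  0.        , 310.71992194, 198.5726442 ],
       [  0.        ,   0.        ,   1.        ]]), 'distortion': array([-0.03575304,  0.        ,  0.        ,  0.        ,  0.        ]), 'tool_from_camera': array([[ 9.99999325e-01,  6.25857344e-04, -9.79124568e-04,
         1.91473703e-04],
       [-3.41530931e-04,  9.63653294e-01,  2.67155783e-01,
        -7.38668965e-02],
       [ 1.11073802e-03, -2.67155268e-01,  9.63652857e-01,
        -1.93508375e-01],
       [ 0.00000000e+00,  0.00000000e+00,  0.00000000e+00,
         1.00000000e+00]])}
```

View pics/scene0.png

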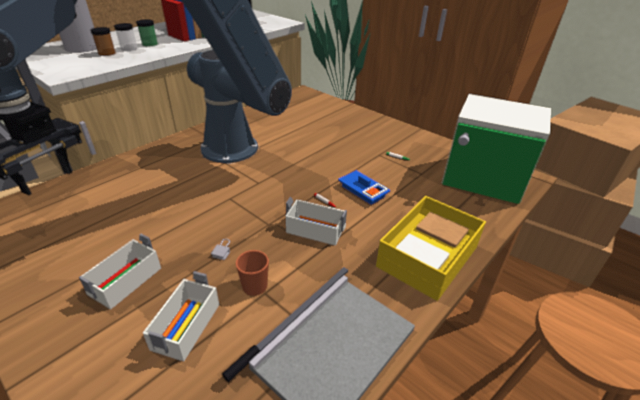

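View pics/side0.png

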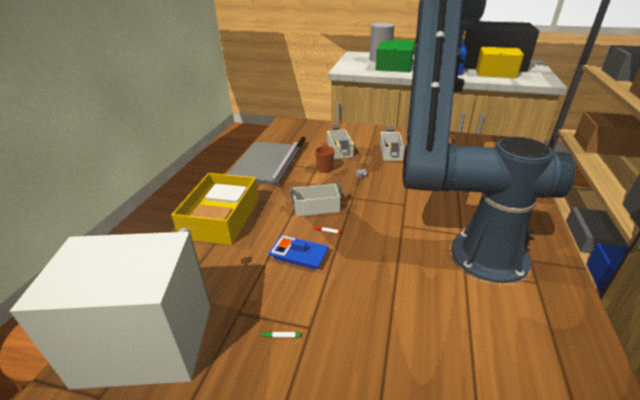

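View pics/wrist0.png

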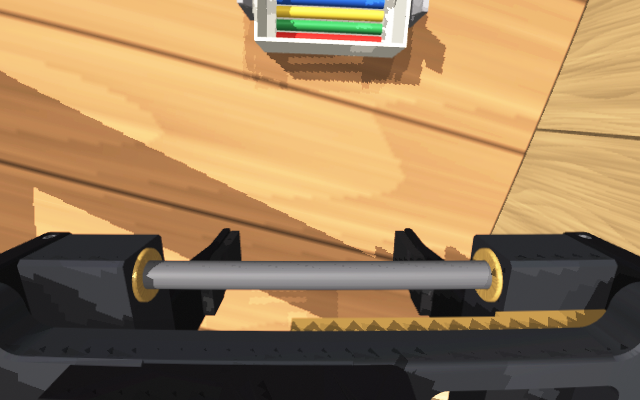

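The scene picture shows the lid at about (363,187), tubs at (315,220), (120,270) and (182,318), the cup at (252,272), and crayons near (325,200) and (397,156). The side picture shows the lid at (298,250) and a tub at (317,200). The wrist sees one tub at (335,20).

```bash
cat > h.py <<'E'
from rig import *
import numpy as np, cv2
from scipy.spatial.transform import Rotation as R
def pose(n,o=None):
    c=calibration(n)
    if n!="wrist": return c,np.array(c["pose"])
    T=np.eye(4);T[:3,:3]=R.from_quat(o["tool_rot"]).as_matrix();T[:3,3]=o["position"]
    return c,T@c["tool_from_camera"]
def ray(n,uv,o=None):
    c,T=pose(n,o)
    p=cv2.undistortPoints(np.array(uv,float).reshape(-1,1,2),c["K"],c["distortion"]).reshape(-1,2)
    d=np.c_[p,np.ones(len(p))]@T[:3,:3].T
    return T[:3,3],d/np.linalg.norm(d,axis=1)[:,None]
def plane(n,uv,z,o=None):
    a,d=ray(n,uv,o); return a+d*((z-a[2])/d[:,2])[:,None]
def tri(*rays):
    A=np.zeros((3,3));b=np.zeros(3)
    for a,d in rays:
        P=np.eye(3)-np.outer(d,d);A+=P;b+=P@a
    p=np.linalg.solve(A,b)
    return p,[np.linalg.norm((np.eye(3)-np.outer(d,d))@(p-a)) for a,d in rays]
def proj(n,X,o=None):
    c,T=pose(n,o);Ti=np.linalg.inv(T)
    return cv2.projectPoints(np.array(X,float).reshape(-1,3),cv2.Rodrigues(Ti[:3,:3])[0],Ti[:3,3],c["K"],c["distortion"])[0].reshape(-1,2)
def mask(im,lo,hi):
    return cv2.inRange(cv2.cvtColor(im,cv2.COLOR_RGB2HSV),np.array(lo),np.array(hi))
def snap(n,tag):
    o=get_obs();im=camera(n);cv2.imwrite(f"pics/{tag}.png",im[:,:,::-1]);return o,im
E
python3 - <<'E'
from h import *
for n,l in [("scene",[(315,220),(120,270),(182,318),(363,187),(252,272),(325,200),(397,156),(221,249)]),("side",[(317,200),(392,148),(340,143),(298,250),(325,160),(327,230),(282,335),(361,173)])]:
    print(n,plane(n,l,0.03).round(3).tolist())
for n in["scene","side"]:
    im=cv2.imread(f"pics/{n}0.png")
    r=im[130:260,260:450] if n=="scene" else im[170:290,240:380]
    cv2.imwrite(f"pics/{n}0c.png",cv2.resize(r,None,fx=4,fy=4,interpolation=cv2.INTER_CUBIC))
E
```

```text
scene [[0.535, -0.11, 0.03], [0.324, -0.572, 0.03], [0.55, -0.547, 0.03], [0.535, 0.113, 0.03], [0.557, -0.359, 0.03], [0.494, -0.021, 0.03], [0.506, 0.348, 0.03], [0.44, -0.363, 0.03]]
side [[0.536, -0.113, 0.03], [0.329, -0.549, 0.03], [0.55, -0.547, 0.03], [0.524, 0.135, 0.03], [0.577, -0.387, 0.03], [0.466, 0.032, 0.03], [0.477, 0.401, 0.03], [0.422, -0.319, 0.03]]
```

View pics/scene0c.png

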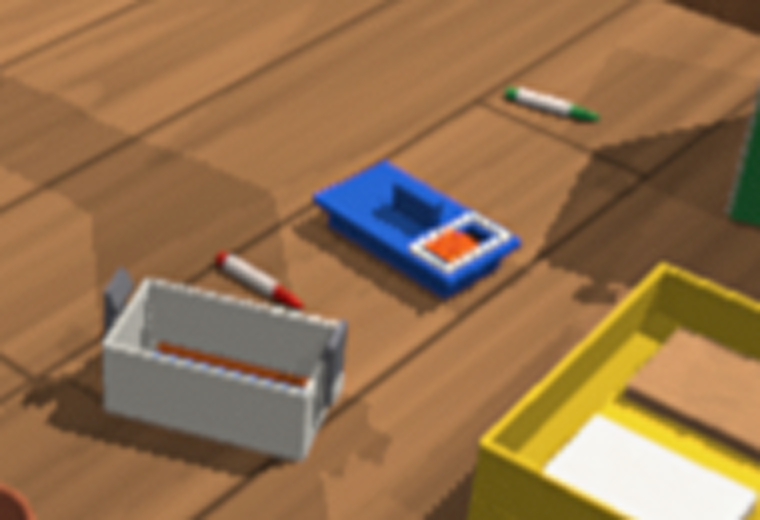

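View pics/side0c.png

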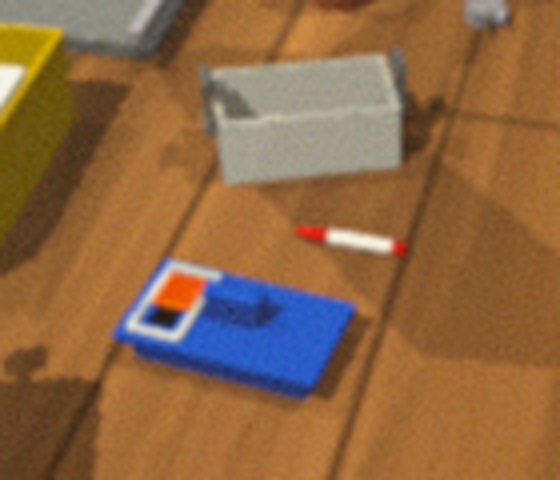

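```bash
cat >> h.py <<'E'
def need(pos,yawdeg,o=None):
    """target: tool pointing down, tool x along world heading yawdeg. print offset cm, rot deg"""
    o=o or get_obs();Rt=R.from_quat(o["tool_rot"])
    y=np.radians(yawdeg);X=np.array([np.cos(y),np.sin(y),0]);Z=np.array([0,0,-1.]);
    Rn=R.from_matrix(np.c_[X,np.cross(Z,X),Z])
    off=Rt.inv().apply(np.array(pos)-o["position"])*100
    rot=np.degrees((Rt.inv()*Rn).as_rotvec())
    print("offset",off.round(2),"rot",rot.round(2),"pos",o["position"].round(4),"q",o["q"].round(2),"F",o["ft_force"].round(2),"w",round(o["grip_width"]*100,2),"t",round(o["time"],2))
E
python3 - <<'E'
from h import *
need([0.47,0.0,0.25],-90)
E
```

```text
offset [-50.46 -45.43  -5.87] rot [-1.000e-02  1.000e-01  1.477e+01] pos [ 0.1593 -0.6037  0.1903] q [-1.49  0.53  1.43  0.    1.18 -0.18] F [ 0.4  -0.54  0.02] w 8.7 t 0.15
```

Emit:
drive_tool --plan '[{"offset": [-2,-1.8,-1],"delta_rot": [0,0,2],"jaw": 8.7},{"offset": [-4.5,-4,-2],"delta_rot": [0,0,4],"jaw": 8.7},{"offset": [-7,-6.3,-3],"delta_rot": [0,0,6],"jaw": 8.7},{"offset": [-9.5,-8.5,-4],"delta_rot": [0,0,8],"jaw": 8.7},{"offset": [-12,-10.8,-5],"delta_rot": [0,0,10],"jaw": 8.7},{"offset": [-14.5,-13,-5.9],"delta_rot": [0,0,12],"jaw": 8.7},{"offset": [-17,-15.3,-5.9],"delta_rot": [0,0,13.5],"jaw": 8.7},{"offset": [-19.5,-17.5,-5.9],"delta_rot": [0,0,14.8],"jaw": 8.7}]'

```text
time: 0.82
position: [0.2795, -0.3698, 0.2506]
tool_rot: [-0.706, 0.708, -0.001, -0.0]
ft_force: [0.9, -0.6, 0.6]
grip_width: 0.0872
```

```bash
python3 - <<'E'
from h import *
need([0.47,0.0,0.25],-90)
E
```

```text
offset [-3.703e+01 -1.897e+01  3.000e-02] rot [-0.04 -0.06 -0.12] pos [ 0.2795 -0.3698  0.2506] q [-1.17  0.23  1.74  0.    1.16  0.41] F [ 0.9  -0.64  0.62] w 8.72 t 0.82
```

Emit:
drive_tool --plan '[{"offset": [-2.6,-1.3,0],"delta_rot": [0,0,0],"jaw": 8.7},{"offset": [-5.2,-2.6,0],"delta_rot": [0,0,0],"jaw": 8.7},{"offset": [-7.8,-3.9,0],"delta_rot": [0,0,0],"jaw": 8.7},{"offset": [-10.4,-5.2,0],"delta_rot": [0,0,0],"jaw": 8.7},{"offset": [-13,-6.6,0],"delta_rot": [0,0,0],"jaw": 8.7},{"offset": [-15.6,-8,0],"delta_rot": [0,0,0],"jaw": 8.7},{"offset": [-18.2,-9.3,0],"delta_rot": [0,0,0],"jaw": 8.7},{"offset": [-20.8,-10.6,0],"delta_rot": [0,0,0],"jaw": 8.7}]'

```text
time: 1.48
position: [0.3853, -0.1617, 0.25]
tool_rot: [-0.707, 0.707, 0.0, 0.0]
ft_force: [1.1, -0.9, 0.4]
grip_width: 0.087
```

Emit:
drive_tool --plan '[{"offset": [-2.6,-1.3,0],"delta_rot": [0,0,0],"jaw": 8.7},{"offset": [-5.2,-2.6,0],"delta_rot": [0,0,0],"jaw": 8.7},{"offset": [-7.8,-3.9,0],"delta_rot": [0,0,0],"jaw": 8.7},{"offset": [-10.4,-5.2,0],"delta_rot": [0,0,0],"jaw": 8.7},{"offset": [-13,-6.6,0],"delta_rot": [0,0,0],"jaw": 8.7},{"offset": [-15,-7.8,0],"delta_rot": [0,0,0],"jaw": 8.7},{"offset": [-16.2,-8.4,0],"delta_rot": [0,0,0],"jaw": 8.7},{"offset": [-16.2,-8.4,0],"delta_rot": [0,0,0],"jaw": 8.7}]'

```text
time: 2.15
position: [0.4699, 0.001, 0.2499]
tool_rot: [0.708, -0.706, -0.0, -0.0]
ft_force: [-0.5, 0.1, -0.1]
grip_width: 0.0871
```

```bash
python3 - <<'E'
from h import *
need([0.47,0.0,0.25],-90)
o,im=snap("wrist","w1")
import pickle;pickle.dump((o,im),open("w1.pkl","wb"))
E
```

```text
offset [ 0.1  -0.01 -0.01] rot [-0.02  0.05  0.17] pos [0.4699 0.001  0.2499] q [-0.24  0.24  1.73  0.    1.17  1.33] F [-0.48  0.13 -0.06] w 8.71 t 2.15
```

View pics/w1.png

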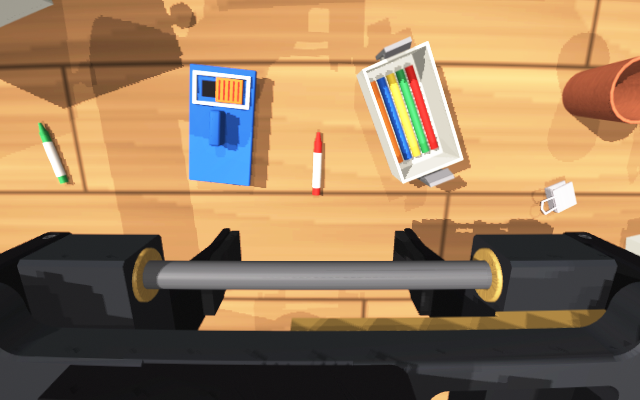

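The wrist picture shows the lid plate with corners near (191,65), (256,71), (250,186) and (190,180), and the grip bar at about (217,128). The tub rim runs about (360,72)–(430,42)–(467,160)–(403,183), turned roughly 20°. The red crayon is at (318,163).

```bash
cat >> h.py <<'E'
def lidquad(im,roi):
    m=mask(im,(98,90,60),(125,255,255)); k=np.zeros_like(m);x0,y0,x1,y1=roi;k[y0:y1,x0:x1]=m[y0:y1,x0:x1]
    k=cv2.morphologyEx(k,cv2.MORPH_CLOSE,np.ones((5,5)))
    c=max(cv2.findContours(k,cv2.RETR_EXTERNAL,cv2.CHAIN_APPROX_NONE)[0],key=cv2.contourArea)
    return c
E
python3 - <<'E'
from h import *
import pickle
o,im=pickle.load(open("w1.pkl","rb"))
c=lidquad(im,(170,40,290,210))
print(cv2.contourArea(c),cv2.boundingRect(c))
P=plane("wrist",c[:,0],0.028,o)[:,:2].astype(np.float32)
r=cv2.minAreaRect(P*1000);print("lid",r)
hull=cv2.convexHull(c); ap=cv2.approxPolyDP(hull,6,True);print(ap[:,0].tolist())
# tub
hsv=cv2.cvtColor(im,cv2.COLOR_RGB2HSV)
m=cv2.inRange(hsv,np.array((0,0,130)),np.array((179,60,255)))
k=np.zeros_like(m);k[20:210,340:490]=m[20:210,340:490]
cs=max(cv2.findContours(k,cv2.RETR_EXTERNAL,cv2.CHAIN_APPROX_NONE)[0],key=cv2.contourArea)
v=cv2.drawContours(im.copy(),[cs],-1,(255,0,255),1);v=cv2.drawContours(v,[c],-1,(255,0,255),1)
cv2.imwrite("pics/w1c.png",cv2.resize(v[20:220,170:500,::-1],None,fx=2.4,fy=2.4,interpolation=cv2.INTER_NEAREST))
P=plane("wrist",cs[:,0],0.06,o)[:,:2].astype(np.float32)
print("tub",cv2.minAreaRect(P*1000))
E
```

```text
7212.0 (189, 64, 67, 122)
lid ((525.3109741210938, 127.74923706054688), (84.02703857421875, 149.40716552734375), 84.00106048583984)
[[190, 64], [255, 71], [248, 185], [189, 178]]
tub ((532.4530029296875, -114.28509521484375), (167.8894500732422, 89.2955093383789), 22.728492736816406)
```

View pics/w1c.png

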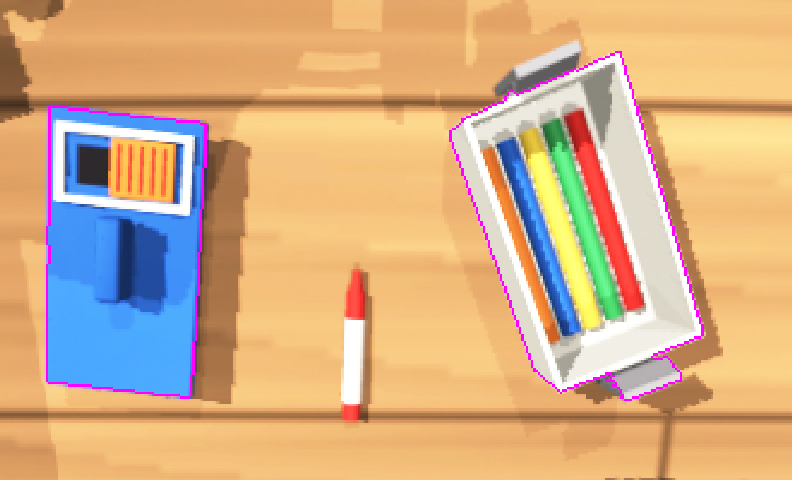

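Emit:
drive_tool --plan '[{"offset": [-2,0,0.5],"delta_rot": [0,0,1],"jaw": 8.7},{"offset": [-4.5,0,1],"delta_rot": [0,0,2],"jaw": 8.7},{"offset": [-7,0,2],"delta_rot": [0,0,3],"jaw": 8.7},{"offset": [-9.5,0,3],"delta_rot": [0,0,4],"jaw": 8.7},{"offset": [-11.5,0,4],"delta_rot": [0,0,5],"jaw": 8.7},{"offset": [-12.7,0,5],"delta_rot": [0,0,6],"jaw": 8.7},{"offset": [-12.7,0,5],"delta_rot": [0,0,6],"jaw": 8.7},{"offset": [-12.7,0,5],"delta_rot": [0,0,6],"jaw": 8.7}]'

```text
time: 2.87
position: [0.4684, 0.125, 0.1997]
tool_rot: [-0.669, 0.743, 0.0, -0.001]
ft_force: [0.4, 0.6, 0.3]
grip_width: 0.0868
```

```bash
python3 - <<'E'
from h import *
need([0.525,0.128,0.05],-96)
o,im=snap("wrist","w2")
import pickle;pickle.dump((o,im),open("w2.pkl","wb"))
c=lidquad(im,(200,0,450,225))
v=cv2.drawContours(im.copy(),[c],-1,(255,0,255),1)
cv2.imwrite("pics/w2c.png",v[:,:,::-1])
P=plane("wrist",c[:,0],0.028,o)[:,:2].astype(np.float32)
print(cv2.minAreaRect(P*1000),cv2.boundingRect(c))
E
```

```text
offset [-0.9  -5.62 14.96] rot [ 0.1  -0.06  0.03] pos [0.4684 0.125  0.1997] q [ 0.03  0.33  1.76 -0.    1.05  1.71] F [0.37 0.56 0.31] w 8.68 t 2.87
((526.2578125, 128.7413787841797), (83.40606689453125, 148.4472198486328), 84.01405334472656) (270, 58, 77, 133)
```

View pics/w2c.png

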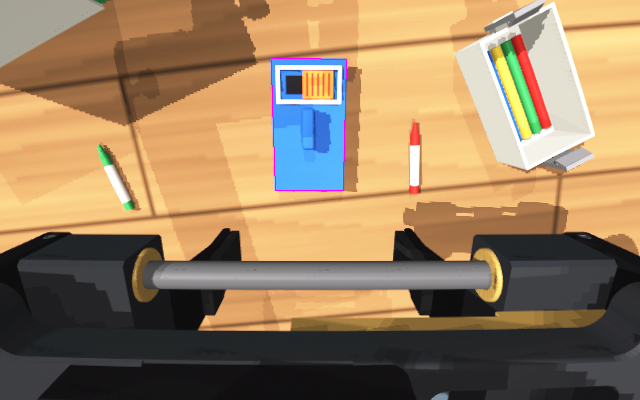

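The lid fills a clean rectangle from (271,58) to (346,191) with the bar at about (308,130). The tub is at the upper right, with rim corners near (457,50), (552,3), (594,136) and (526,170).

```bash
python3 - <<'E'
from h import *
import pickle
A=pickle.load(open("w1.pkl","rb"));B=pickle.load(open("w2.pkl","rb"))
def quad(c):
    h=cv2.convexHull(c);return cv2.approxPolyDP(h,6,True)[:,0].astype(float)
def sub(im,p):
    g=cv2.cvtColor(im,cv2.COLOR_RGB2GRAY);return cv2.cornerSubPix(g,p.astype(np.float32).reshape(-1,1,2),(3,3),(-1,-1),(3,50,.01)).reshape(-1,2)
def order(p): # by angle
    a=np.arctan2(p[:,1]-p[:,1].mean(),p[:,0]-p[:,0].mean());return p[np.argsort(a)]
a=order(quad(lidquad(A[1],(170,40,290,210))));b=order(quad(lidquad(B[1],(200,0,450,225))))
def go(a,b):
    X=[]
    for p,q in zip(a,b):
        ra=ray("wrist",p,A[0]);rb=ray("wrist",q,B[0])
        x,e=tri((ra[0],ra[1][0]),(rb[0],rb[1][0]));X.append(x);print(x.round(4),np.round(np.array(e)*1000,1))
    X=np.array(X);print("mean",X.mean(0).round(4),"sides",[round(float(np.linalg.norm(X[i]-X[(i+1)%4])*1000),1) for i in range(4)]);return X
print(a,b);go(a,b)
ta=sub(A[1],np.array([(360,72),(430,42),(467,160),(403,183)]));tb=sub(B[1],np.array([(457,50),(552,3),(594,136),(526,170)]))
print(ta,tb);go(ta,tb)
E
```

```text
[[190.  64.]
 [255.  71.]
 [248. 185.]
 [189. 178.]] [[270.  59.]
 [346.  59.]
 [343. 190.]
 [275. 190.]]
[0.604  0.1632 0.0229] [0.3 0.3]
[0.5947 0.0799 0.0266] [0.2 0.2]
[0.4483 0.0956 0.0299] [0.4 0.4]
[0.4566 0.1776 0.0266] [0.2 0.2]
mean [0.5259 0.1291 0.0265] sides [83.9, 147.3, 82.5, 148.2]
[[360.        72.      ]
 [427.6169    40.343414]
 [468.757    159.71739 ]
 [402.65356  183.4867  ]] [[455.26672    52.236065 ]
 [553.633       1.0759834]
 [594.7203    135.16321  ]
 [527.5486    170.37157  ]]
[ 0.597  -0.0574 -0.0134] [1.3 1.3]
[ 0.6247 -0.1238  0.0596] [0.3 0.3]
[ 0.4861 -0.1972  0.0412] [0.4 0.4]
[ 0.4579 -0.1069  0.061 ] [0. 0.]
mean [ 0.5414 -0.1213  0.0371] sides [102.5, 157.9, 96.7, 165.3]
```

```bash
python3 - <<'E'
from h import *
need([0.484,-0.135,0.22],-69)
for n in("w1","w2"):
    im=cv2.imread(f"pics/{n}.png");r=im[100:160,190:250] if n=="w1" else im[95:165,275:345]
    cv2.imwrite(f"pics/{n}bar.png",cv2.resize(r,None,fx=8,fy=8,interpolation=cv2.INTER_NEAREST))
E
```

```text
offset [25.66 -4.21 -1.96] rot [ 2.000e-02 -4.000e-02 -2.703e+01] pos [0.4691 0.1246 0.2002] q [ 0.03  0.33  1.76 -0.    1.05  1.71] F [-0.31  0.15  0.14] w 8.69 t 2.92
```

View pics/w1bar.png

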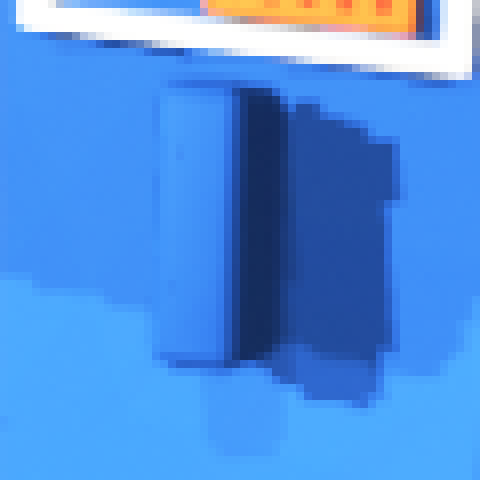

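View pics/w2bar.png

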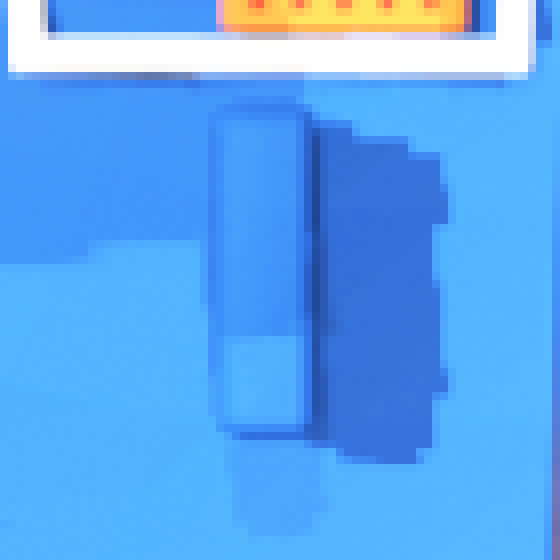

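In the zooms, the bar-top centre is at about (214.6,127.8) in w1 and (307.7,128.5) in w2. Next I'll measure the tub from closer.

```bash
python3 - <<'E'
from h import *
import pickle
A=pickle.load(open("w1.pkl","rb"));B=pickle.load(open("w2.pkl","rb"))
ra=ray("wrist",(214.6,127.8),A[0]);rb=ray("wrist",(307.7,128.5),B[0])
print(tri((ra[0],ra[1][0]),(rb[0],rb[1][0])))
E
```

```text
(array([0.52570475, 0.12918794, 0.04913852]), [np.float64(0.00032249708106767366), np.float64(0.00032249708106761355)])
```

Emit:
drive_tool --plan '[{"offset": [2,-0.5,0],"delta_rot": [0,0,-3],"jaw": 8.7},{"offset": [5,-1,-0.5],"delta_rot": [0,0,-6],"jaw": 8.7},{"offset": [8,-1.5,-1],"delta_rot": [0,0,-9],"jaw": 8.7},{"offset": [11,-2,-1.5],"delta_rot": [0,0,-12],"jaw": 8.7},{"offset": [14,-2.5,-2],"delta_rot": [0,0,-15],"jaw": 8.7},{"offset": [17,-3,-2],"delta_rot": [0,0,-18],"jaw": 8.7},{"offset": [20,-3.5,-2],"delta_rot": [0,0,-22],"jaw": 8.7},{"offset": [23,-4.2,-2],"delta_rot": [0,0,-27],"jaw": 8.7}]'

```text
time: 3.58
position: [0.4862, -0.1106, 0.2212]
tool_rot: [0.824, -0.566, 0.001, 0.0]
ft_force: [0.3, 0.3, -0.1]
grip_width: 0.0866
```

```bash
python3 - <<'E'
from h import *
import pickle
need([0.484,-0.135,0.22],-69)
o,im=snap("wrist","w3");pickle.dump((o,im),open("w3.pkl","wb"))
E
```

```text
offset [2.2  1.08 0.12] rot [-0.05 -0.09  0.08] pos [ 0.4862 -0.1106  0.2212] q [-0.45  0.32  1.71 -0.    1.11  0.76] F [ 0.33  0.32 -0.12] w 8.66 t 3.58
```

View pics/w3.png

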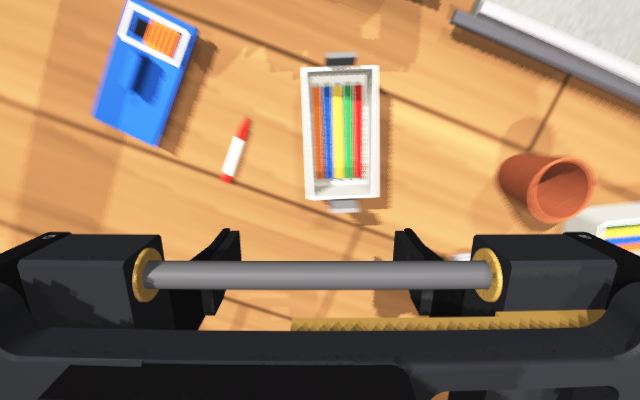

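```bash
python3 - <<'E'
from h import *
import pickle
o,im=snap("wrist","w4");pickle.dump((o,im),open("w4.pkl","wb"))
need([0.484,-0.135,0.22],-69)
cv2.imwrite("pics/w4c.png",cv2.resize(im[40:220,280:410,::-1],None,fx=3.3,fy=3.3,interpolation=cv2.INTER_NEAREST))
E
```

```text
offset [1.84 1.13 0.13] rot [-0.12 -0.29 -0.33] pos [ 0.4881 -0.1138  0.2213] q [-0.45  0.32  1.7  -0.    1.11  0.76] F [0.52 0.85 0.78] w 8.68 t 3.68
```

View pics/w4c.png

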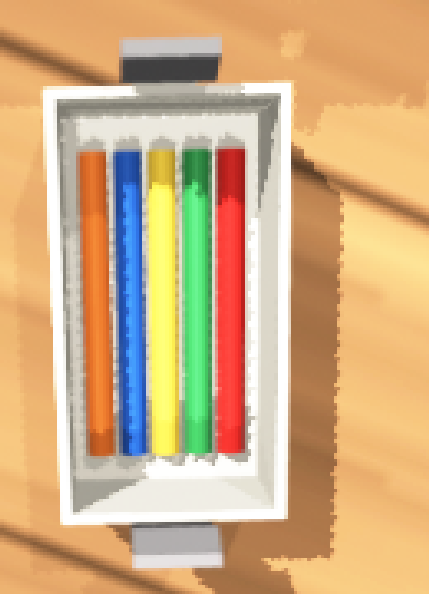

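```bash
python3 - <<'E'
from h import *
import pickle
A=pickle.load(open("w1.pkl","rb"));B=pickle.load(open("w4.pkl","rb"))
p=np.array([(44,88),(293,83),(286,518),(62,523)])/3.3+[280,40]
for z in(.055,.06,.065):
    X=plane("wrist",p,z,B[0])
    print(z,X[:,:2].round(4).tolist(),X.mean(0).round(4),[round(float(np.linalg.norm(X[i]-X[(i+1)%4])*1000),1) for i in range(4)])
    d=X[0]+X[1]-X[2]-X[3];d2=X[0]+X[3]-X[1]-X[2];d3=X[0]-X[3];d4=X[1]-X[2];print([np.degrees(np.arctan2(v[1],v[0])).round(2) for v in(d,d2,d3,d4)])
# automatic: rim contour
im=B[1];m=cv2.inRange(cv2.cvtColor(im,cv2.COLOR_RGB2HSV),np.array((0,0,215)),np.array((179,50,255)))
k=np.zeros_like(m);k[60:203,285:375]=m[60:203,285:375]
c=max(cv2.findContours(k,cv2.RETR_EXTERNAL,cv2.CHAIN_APPROX_NONE)[0],key=cv2.contourArea)
print(cv2.boundingRect(c))
P=plane("wrist",c[:,0]+.0,.06,B[0])[:,:2].astype(np.float32)*1000
print(cv2.minAreaRect(P))
E
```

```text
0.055 [[0.594, -0.0501], [0.6252, -0.1257], [0.4885, -0.1825], [0.4574, -0.107]] [ 0.5413 -0.1163  0.055 ] [81.7, 148.0, 81.6, 148.0]
[np.float64(22.6), np.float64(112.38), np.float64(22.62), np.float64(22.58)]
0.06 [[0.5935, -0.0506], [0.6242, -0.1252], [0.4895, -0.1812], [0.4588, -0.1067]] [ 0.5415 -0.1159  0.06  ] [80.6, 145.9, 80.5, 145.9]
[np.float64(22.6), np.float64(112.38), np.float64(22.62), np.float64(22.58)]
0.065 [[0.593, -0.0512], [0.6233, -0.1246], [0.4904, -0.1799], [0.4602, -0.1065]] [ 0.5417 -0.1155  0.065 ] [79.5, 143.9, 79.4, 143.9]
[np.float64(22.6), np.float64(112.38), np.float64(22.62), np.float64(22.58)]
(293, 65, 75, 134)
((541.5894775390625, -114.86366271972656), (146.62307739257812, 80.96694946289062), 22.637113571166992)
```

The close view shows the tub rim from (293,66) to (369,198). Cast onto z = 0.06 it measures 145.9 × 80.6 mm, so the height agrees. Next is the grasp of the lid bar.

```bash
python3 - <<'E'
from h import *
import pickle
X=np.array([[0.5935,-0.0506,.06],[0.6242,-0.1252,.06],[0.4895,-0.1812,.06],[0.4588,-0.1067,.06]])
A=pickle.load(open("w1.pkl","rb"))
print(proj("wrist",X,A[0]).round(1).tolist(),proj("scene",X).round(1).tolist(),proj("side",X).round(1).tolist())
need([0.526,0.129,0.15],-96)
E
```

```text
[[362.1, 68.6], [428.6, 40.6], [463.3, 158.9], [402.1, 182.7]] [[345.2, 211.1], [336.3, 229.0], [285.3, 216.1], [296.5, 199.5]] [[294.2, 200.8], [292.4, 187.3], [335.1, 183.3], [339.3, 196.5]]
offset [-21.41 -12.1    7.05] rot [-0.18 -0.25 26.67] pos [ 0.4881 -0.1138  0.2213] q [-0.45  0.32  1.7  -0.    1.11  0.76] F [0.52 0.85 0.78] w 8.68 t 3.68
```

Emit:
drive_tool --plan '[{"offset": [-2,-1.1,0],"delta_rot": [0,0,3],"jaw": 4.5},{"offset": [-5,-2.8,0.5],"delta_rot": [0,0,6],"jaw": 4.5},{"offset": [-8,-4.5,1],"delta_rot": [0,0,10],"jaw": 4.5},{"offset": [-11,-6.2,2],"delta_rot": [0,0,14],"jaw": 4.5},{"offset": [-14,-8,3],"delta_rot": [0,0,18],"jaw": 4.5},{"offset": [-17,-9.7,4.5],"delta_rot": [0,0,22],"jaw": 4.5},{"offset": [-19.5,-11,6],"delta_rot": [0,0,25],"jaw": 4.5},{"offset": [-21.4,-12.1,7],"delta_rot": [0,0,26.7],"jaw": 4.5}]'

```text
time: 4.35
position: [0.5223, 0.1375, 0.1496]
tool_rot: [-0.67, 0.742, 0.0, -0.0]
ft_force: [-0.7, -0.1, -0.2]
grip_width: 0.0472
```

Emit:
drive_tool --plan '[{"offset": [0,0,0],"delta_rot": [0,0,0],"jaw": 4.5},{"offset": [0,0,0],"delta_rot": [0,0,0],"jaw": 4.5},{"offset": [0,0,0.5],"delta_rot": [0,0,0],"jaw": 4.5},{"offset": [0,0,1.2],"delta_rot": [0,0,0],"jaw": 4.5},{"offset": [0,0,2],"delta_rot": [0,0,0],"jaw": 4.5},{"offset": [0,0,3],"delta_rot": [0,0,0],"jaw": 4.5},{"offset": [0,0,4],"delta_rot": [0,0,0],"jaw": 4.5},{"offset": [0,0,4],"delta_rot": [0,0,0],"jaw": 4.5}]'

```text
time: 5.02
position: [0.5213, 0.1351, 0.1077]
tool_rot: [-0.671, 0.742, 0.002, -0.002]
ft_force: [-0.1, 1.3, -0.2]
grip_width: 0.045
```

```bash
python3 - <<'E'
from h import *
need([0.526,0.129,0.034],-96)
snap("wrist","w5")
E
```

```text
offset [ 0.55 -0.57  7.36] rot [ 0.28 -0.04  0.21] pos [0.5213 0.1351 0.1077] q [ 0.05  0.53  1.73 -0.    0.89  1.72] F [-0.05  1.27 -0.18] w 4.5 t 5.02
```

View pics/w5.png

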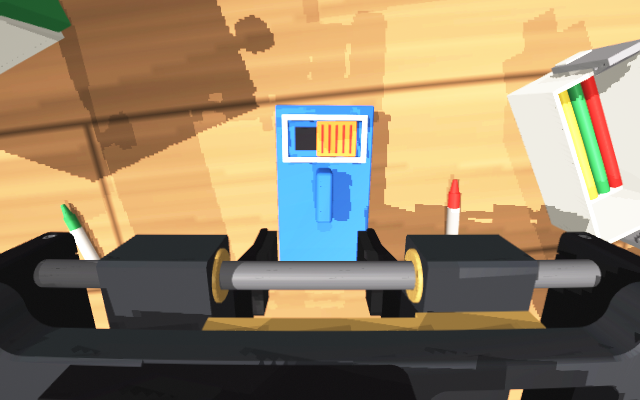

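```bash
python3 - <<'E'
from h import *
o,im=snap("wrist","w6")
m=mask(im,(98,90,60),(125,255,255));
print(proj("wrist",[o["position"].tolist(),[.526,.129,.054],[.526,.129,.028]],o).round(1).tolist())
# visible plate: edges left,right,top via rows 110-225
k=cv2.morphologyEx(m[100:228,240:420],cv2.MORPH_CLOSE,np.ones((5,5)))
c=max(cv2.findContours(k,cv2.RETR_EXTERNAL,cv2.CHAIN_APPROX_NONE)[0],key=cv2.contourArea)[:,0]+[240,100]
P=plane("wrist",c,.028,o)[:,:2]
s=c[:,1]<224
mid=[]
for lo,hi,nm in((0,300,"L"),(345,999,"R")):
    q=c[(c[:,0]>lo)&(c[:,0]<hi)&(c[:,1]>115)&(c[:,1]<222)]
    X=plane("wrist",q,.028,o)[:,:2].astype(np.float32);l=cv2.fitLine(X,cv2.DIST_HUBER,0,.001,.001).ravel();print(nm,l,np.degrees(np.arctan2(l[1],l[0])))
    mid.append(l)
q=c[(c[:,0]>285)&(c[:,0]<365)&(c[:,1]<112)];X=plane("wrist",q,.028,o)[:,:2].astype(np.float32);l=cv2.fitLine(X,cv2.DIST_HUBER,0,.001,.001).ravel();print("T",l)
t=np.radians(-6);ex=np.array([np.cos(t),np.sin(t)]);ey=np.array([-ex[1],ex[0]])
yl=mid[0][2:]@ey;yr=mid[1][2:]@ey;xt=l[2:]@ex
print("width",yl-yr,"centre",ex*(xt-.075)+ey*(yl+yr)/2)
need([0.526,0.129,0.034],-96,o)
E
```

```text
[[317.2, 227.8], [324.2, 198.7], [323.6, 190.9]]
L [ 0.99406147 -0.10881996  0.5370505   0.1690206 ] -6.2472963
R [ 0.9940564  -0.10886607  0.5452387   0.08552616] -6.2499537
T [0.09980742 0.9950068  0.6001173  0.12440192]
width 0.08218114231784951 centre [0.52518234 0.12895108]
offset [ 0.58 -0.5   7.44] rot [ 0.21 -0.03  0.23] pos [0.5218 0.1353 0.1085] q [ 0.05  0.53  1.72 -0.    0.89  1.72] F [ 0.57  0.27 -0.44] w 4.52 t 5.07
```

Emit:
drive_tool --plan '[{"offset": [0.3,-0.2,0],"delta_rot": [0,0,0.2],"jaw": 4.5},{"offset": [0.6,-0.5,0.5],"delta_rot": [0,0,0.2],"jaw": 4.5},{"offset": [0.6,-0.5,1.5],"delta_rot": [0,0,0.2],"jaw": 4.5},{"offset": [0.6,-0.5,3],"delta_rot": [0,0,0.2],"jaw": 4.5},{"offset": [0.6,-0.5,4.5],"delta_rot": [0,0,0.2],"jaw": 4.5},{"offset": [0.6,-0.5,6],"delta_rot": [0,0,0.2],"jaw": 4.5},{"offset": [0.6,-0.5,7],"delta_rot": [0,0,0.2],"jaw": 4.5},{"offset": [0.6,-0.5,7.4],"delta_rot": [0,0,0.2],"jaw": 4.5}]'

```text
time: 5.78
position: [0.5263, 0.1291, 0.0342]
tool_rot: [-0.67, 0.743, 0.001, -0.001]
ft_force: [0.2, -0.9, 0.3]
grip_width: 0.0446
```

Emit:
drive_tool --plan '[{"offset": [0,0,0],"delta_rot": [0,0,0],"jaw": 4.5},{"offset": [0,0,0],"delta_rot": [0,0,0],"jaw": 2.5},{"offset": [0,0,0],"delta_rot": [0,0,0],"jaw": 2},{"offset": [0,0,0],"delta_rot": [0,0,0],"jaw": 1.5},{"offset": [0,0,0],"delta_rot": [0,0,0],"jaw": 0.5},{"offset": [0,0,0],"delta_rot": [0,0,0],"jaw": 0.5},{"offset": [0,0,0],"delta_rot": [0,0,0],"jaw": 0.5},{"offset": [0,0,0],"delta_rot": [0,0,0],"jaw": 0.5}]' --squeeze 30

```text
time: 6.45
position: [0.5276, 0.1293, 0.0363]
tool_rot: [-0.67, 0.743, -0.0, 0.0]
ft_force: [-0.0, 0.1, -0.3]
grip_width: 0.0086
```

```bash
python3 - <<'E'
from h import *
need([0.526,0.129,0.034],-96)
snap("side","s7")
E
```

```text
offset [0.05 0.16 0.23] rot [-0.03  0.    0.07] pos [0.5276 0.1293 0.0363] q [ 0.03  0.65  1.76 -0.    0.73  1.71] F [-0.02  0.07 -0.33] w 0.86 t 6.45
```

```bash
python3 - <<'E'
from h import *
need([0.526,0.129,0.034],-96)
o,im=snap("wrist","w8")
im=cv2.imread("pics/s7.png")[180:300,220:380]
cv2.imwrite("pics/s7c.png",cv2.resize(im,None,fx=4,fy=4))
E
```

```text
offset [0.04 0.16 0.22] rot [-0.02  0.    0.07] pos [0.5276 0.1293 0.0362] q [0.03 0.65 1.76 0.   0.73 1.71] F [-0.82  1.08 -0.15] w 0.74 t 6.5
```

View pics/w8.png

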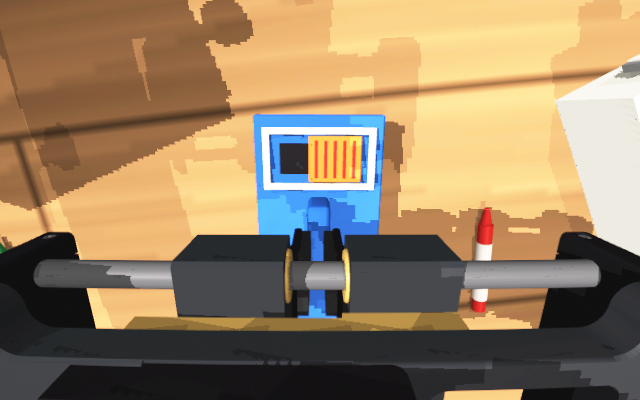

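View pics/s7c.png

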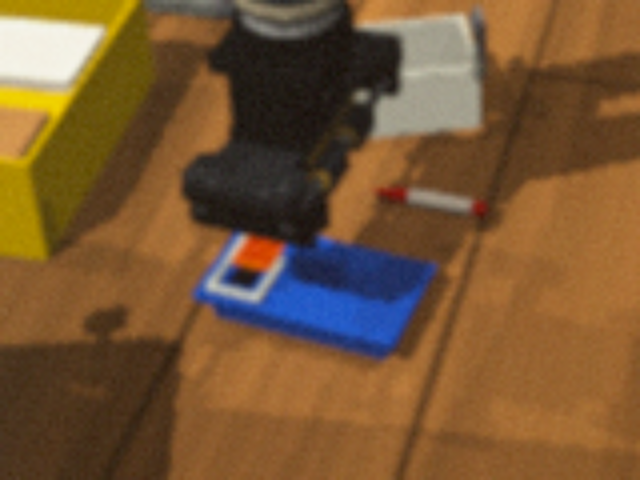

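The wrist view shows the fingers on both sides of the bar at about (318,240), and the lid hasn't shifted. I'll let the grip settle and re-read the opening.

Emit:
drive_tool --plan '[{"offset": [0,0,0],"delta_rot": [0,0,0],"jaw": 0.5},{"offset": [0,0,0],"delta_rot": [0,0,0],"jaw": 0.5},{"offset": [0,0,0],"delta_rot": [0,0,0],"jaw": 0.5},{"offset": [0,0,0],"delta_rot": [0,0,0],"jaw": 0.5},{"offset": [0,0,-0.2],"delta_rot": [0,0,0],"jaw": 0.5},{"offset": [0,0,-0.6],"delta_rot": [0,0,0],"jaw": 0.5},{"offset": [0,0,-1],"delta_rot": [0,0,0],"jaw": 0.5},{"offset": [0,0,-1],"delta_rot": [0,0,0],"jaw": 0.5}]' --squeeze 30

```text
time: 7.22
position: [0.5283, 0.1294, 0.047]
tool_rot: [-0.67, 0.743, -0.001, 0.001]
ft_force: [-0.2, 0.5, -0.5]
grip_width: 0.005
```

```bash
python3 - <<'E'
from h import *
need([0.526,0.129,0.044],-96)
o,im=snap("wrist","w9")
o,im=snap("side","s9")
cv2.imwrite("pics/s9c.png",cv2.resize(im[180:300,220:380,::-1],None,fx=4,fy=4))
E
```

```text
offset [0.06 0.22 0.3 ] rot [-0.11  0.02  0.07] pos [0.5283 0.1294 0.047 ] q [0.03 0.63 1.76 0.   0.75 1.71] F [-0.15  0.54 -0.46] w 0.5 t 7.22
```

View pics/w9.png

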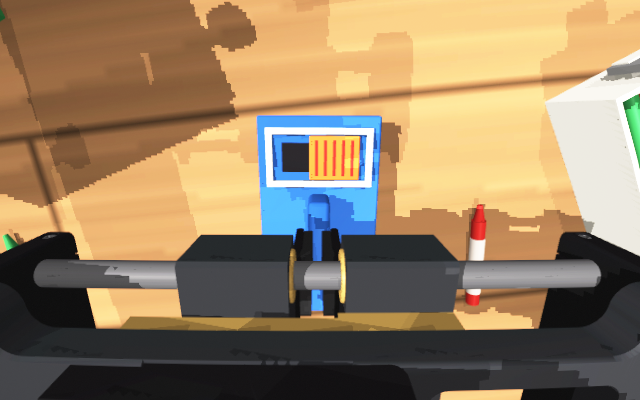

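View pics/s9c.png

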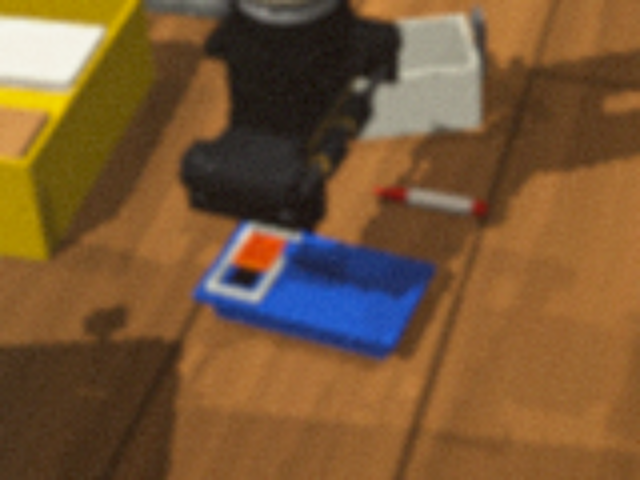

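```bash
python3 - <<'E'
from h import *
a=cv2.imread("pics/w8.png")[185:325,270:370];b=cv2.imread("pics/w9.png")[185:325,270:370]
cv2.imwrite("pics/w89.png",cv2.resize(np.hstack([a,b]),None,fx=4,fy=4,interpolation=cv2.INTER_NEAREST))
o=get_obs()
p=o["position"];T=R.from_quat(o["tool_rot"])
for q in([0,0,0],[0,0,-.019],[.0025,0,0],[.007,-.022,.01],[.007,-.022,-.005]): print(q,proj("wrist",p+T.apply(q),o).round(1))
E
```

```text
[0, 0, 0] [[317.2 227.8]]
[0, 0, -0.019] [[317.2 239.1]]
[0.0025, 0, 0] [[321.  227.8]]
[0.007, -0.022, 0.01] [[327.6 192. ]]
[0.007, -0.022, -0.005] [[328.4 197.9]]
```

View pics/w89.png

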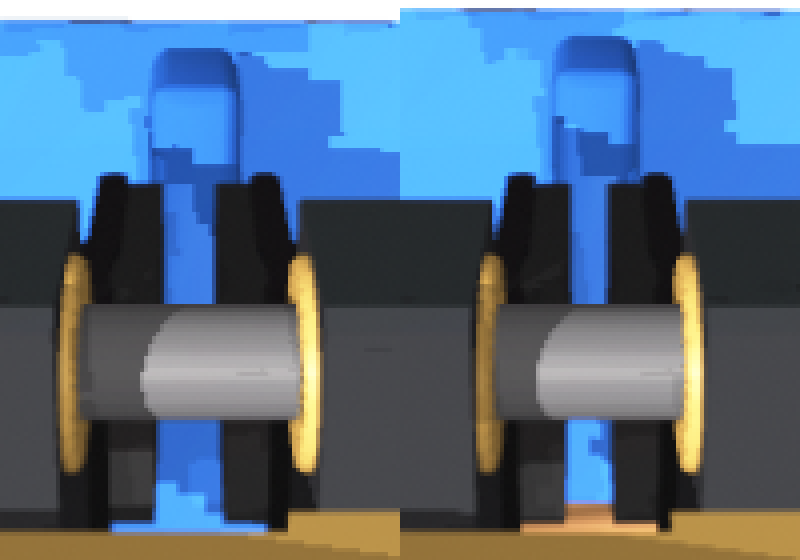

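The fingers shut to 5 mm, so they closed above or beside the bar and the lid was not gripped. I'll re-measure the bar's height before trying again.

```bash
python3 - <<'E'
from h import *
a=cv2.imread("pics/w6.png")[100:240,265:385]
cv2.imwrite("pics/w6c.png",cv2.resize(a,None,fx=4,fy=4,interpolation=cv2.INTER_NEAREST))
a=cv2.imread("pics/w8.png")[100:240,245:395]
cv2.imwrite("pics/w8c.png",cv2.resize(a,None,fx=4,fy=4,interpolation=cv2.INTER_NEAREST))
o,im=snap("scene","c9")
cv2.imwrite("pics/c9c.png",cv2.resize(im[130:260,280:440,::-1],None,fx=4.5,fy=4.5))
E
```

```text
(no output)
```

View pics/w6c.png

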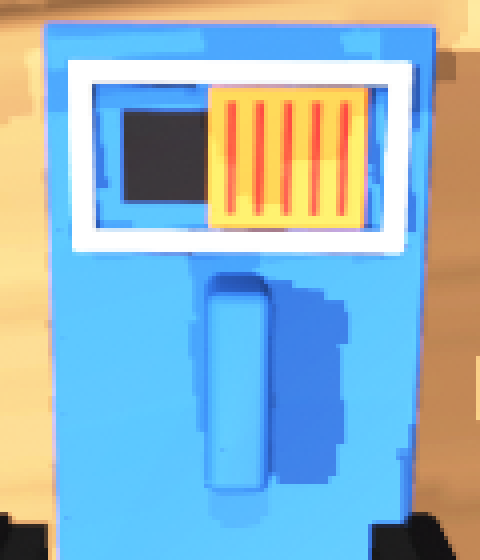

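View pics/w8c.png

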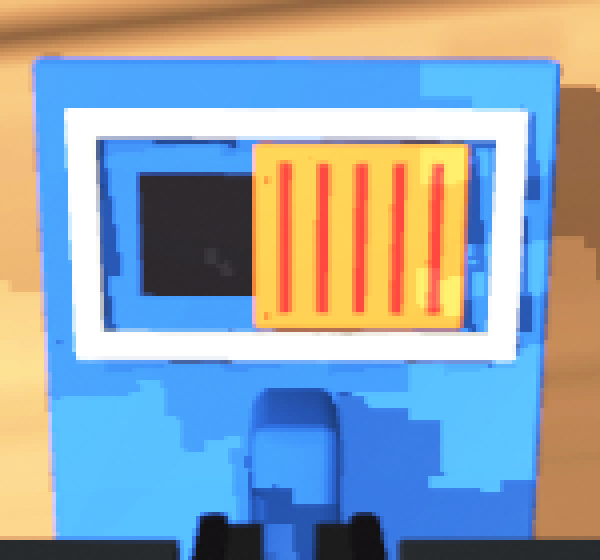

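View pics/c9c.png

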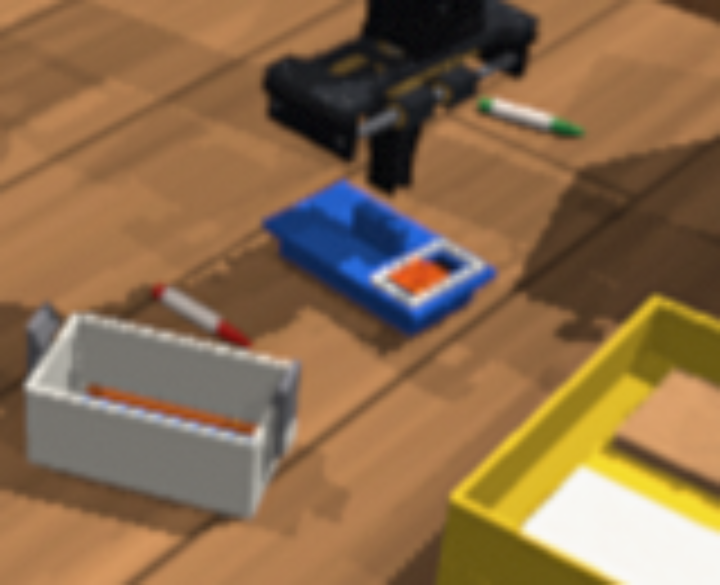

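```bash
python3 - <<'E'
from h import *
o=get_obs();p=o["position"];print(p)
print("TCP in scene",proj("scene",p).round(1),"side",proj("side",p).round(1), "bar top",proj("scene",[[.526,.129,.054],[.526,.129,.028]]).round(1).tolist(),proj("side",[[.526,.129,.054]]).round(1))
im=cv2.imread("pics/s9.png")
E
```

```text
[0.52764273 0.12929247 0.04627923]
TCP in scene [[364.8 179.7]] side [[297.1 244.2]] bar top [[364.6, 177.5], [363.8, 184.3]] [[297.5 242.1]]
```

```bash
python3 - <<'E'
from h import *
o=get_obs();p=o["position"];T=R.from_quat(o["tool_rot"])
for b in range(0,60,10):
  print(b,proj("scene",p+T.apply([0,0,-b/1000])).round(1)[0],proj("side",p+T.apply([0,0,-b/1000])).round(1)[0],proj("wrist",[p+T.apply([.0025,-y,-b/1000]) for y in(0,.0095)],o).round(1).tolist(), proj("wrist",[p+T.apply([-.0025,0,-b/1000])],o).round(1).tolist())
a=cv2.imread("pics/c9.png")[140:200,330:400];b=cv2.imread("pics/s9.png")[195:270,260:340]
cv2.imwrite("pics/c9z.png",cv2.resize(a,None,fx=10,fy=10,interpolation=cv2.INTER_CUBIC))
E
```

```text
0 [364.8 179.7] [297.1 244.2] [[321.0, 227.8], [321.0, 214.2]] [[313.5, 227.8]]
10 [365.1 177.1] [296.9 241.5] [[321.2, 233.5], [321.2, 219.3]] [[313.3, 233.5]]
20 [365.4 174.4] [296.7 238.7] [[321.4, 239.7], [321.4, 224.9]] [[313.1, 239.7]]
30 [365.7 171.7] [296.5 235.9] [[321.6, 246.6], [321.7, 231.1]] [[312.8, 246.6]]
40 [366. 169.] [296.3 233.1] [[321.9, 254.3], [321.9, 238.0]] [[312.6, 254.3]]
50 [366.3 166.2] [296.1 230.3] [[322.1, 263.0], [322.2, 245.8]] [[312.3, 262.9]]
```

View pics/c9z.png

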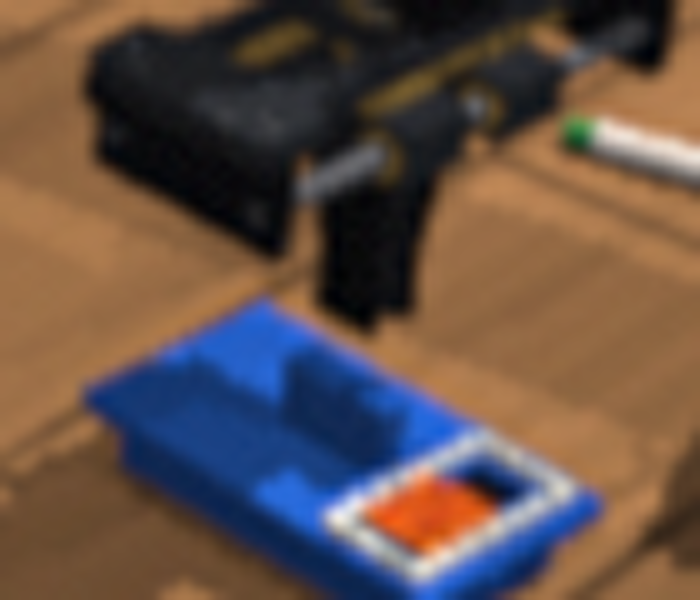

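The scene zoom shows the fingertips at about (367,173), roughly 25 mm above the reported TCP. The wrist view agrees, with the tip edge on row 229. So the real tips sit about 26 mm behind the stated TCP. I'll descend further, watching the force.

Emit:
drive_tool --plan '[{"offset": [0,0,0],"delta_rot": [0,0,0],"jaw": 4.5},{"offset": [0,0.1,0],"delta_rot": [0,0,0],"jaw": 4.5},{"offset": [0,0.2,0],"delta_rot": [0,0,0],"jaw": 4.5},{"offset": [0,0.2,0],"delta_rot": [0,0,0],"jaw": 4.5},{"offset": [0,0.2,0.8],"delta_rot": [0,0,0],"jaw": 4.5},{"offset": [0,0.2,1.6],"delta_rot": [0,0,0],"jaw": 4.5},{"offset": [0,0.2,2.2],"delta_rot": [0,0,0],"jaw": 4.5},{"offset": [0,0.2,2.6],"delta_rot": [0,0,0],"jaw": 4.5}]'

```text
time: 8.03
position: [0.5247, 0.1294, 0.0187]
tool_rot: [-0.67, 0.743, 0.001, -0.001]
ft_force: [-0.2, -0.5, -0.1]
grip_width: 0.0437
```

```bash
python3 - <<'E'
from h import *
need([0.526,0.129,0.012],-96)
snap("wrist","w10")
o,im=snap("scene","c10")
cv2.imwrite("pics/c10c.png",cv2.resize(im[140:200,320:400,::-1],None,fx=8,fy=8,interpolation=cv2.INTER_CUBIC))
E
```

```text
offset [ 0.03 -0.13  0.67] rot [ 0.12 -0.02  0.07] pos [0.5247 0.1294 0.0187] q [0.03 0.68 1.78 0.   0.69 1.71] F [-0.24 -0.49 -0.05] w 4.37 t 8.03
```

View pics/c10c.png

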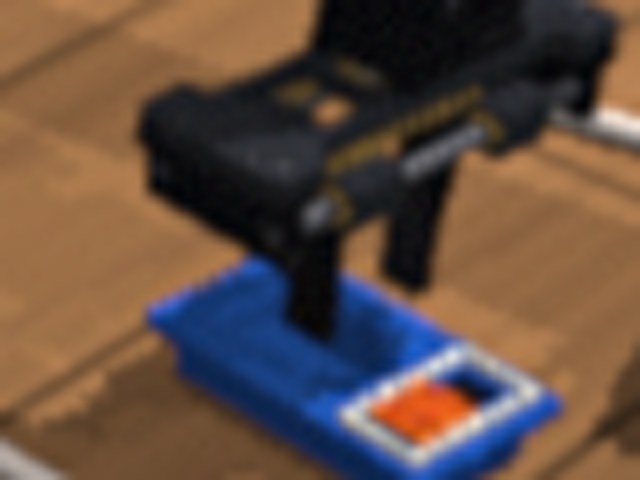

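View pics/w10.png

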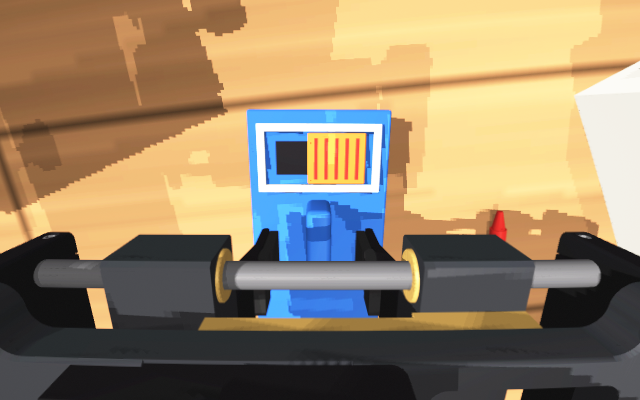

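Emit:
drive_tool --plan '[{"offset": [0,0,0.2],"delta_rot": [0,0,0],"jaw": 4.5},{"offset": [0,-0.1,0.4],"delta_rot": [0,0,0],"jaw": 4.5},{"offset": [0,-0.1,0.6],"delta_rot": [0,0,0],"jaw": 4.5},{"offset": [0,-0.1,0.8],"delta_rot": [0,0,0],"jaw": 4.5},{"offset": [0,-0.1,1.0],"delta_rot": [0,0,0],"jaw": 4.5},{"offset": [0,-0.1,1.0],"delta_rot": [0,0,0],"jaw": 4.5},{"offset": [0,-0.1,1.0],"delta_rot": [0,0,0],"jaw": 4.5},{"offset": [0,-0.1,1.0],"delta_rot": [0,0,0],"jaw": 4.5}]'

```text
time: 8.8
position: [0.5266, 0.1294, 0.0101]
tool_rot: [-0.67, 0.743, -0.0, 0.0]
ft_force: [0.6, 0.1, 0.5]
grip_width: 0.0453
```

Emit:
drive_tool --plan '[{"offset": [0,0,0],"delta_rot": [0,0,0],"jaw": 3},{"offset": [0,0,0],"delta_rot": [0,0,0],"jaw": 2.5},{"offset": [0,0,0],"delta_rot": [0,0,0],"jaw": 2},{"offset": [0,0,0],"delta_rot": [0,0,0],"jaw": 1.5},{"offset": [0,0,0],"delta_rot": [0,0,0],"jaw": 0.5},{"offset": [0,0,0],"delta_rot": [0,0,0],"jaw": 0.5},{"offset": [0,0,0],"delta_rot": [0,0,0],"jaw": 0.5},{"offset": [0,0,0],"delta_rot": [0,0,0],"jaw": 0.5}]' --squeeze 30

```text
time: 9.47
position: [0.5265, 0.1293, 0.0101]
tool_rot: [-0.67, 0.743, -0.0, -0.0]
ft_force: [-0.3, -0.2, 1.5]
grip_width: 0.0136
```

```bash
python3 - <<'E'
from h import *
need([0.526,0.129,0.012],-96)
o,im=snap("scene","c11")
cv2.imwrite("pics/c11c.png",cv2.resize(im[140:200,320:400,::-1],None,fx=8,fy=8,interpolation=cv2.INTER_CUBIC))
E
```

```text
offset [ 0.04  0.05 -0.19] rot [-0.   -0.    0.07] pos [0.5265 0.1293 0.0101] q [ 0.03  0.7   1.78 -0.    0.67  1.71] F [-0.34 -0.19  1.48] w 1.36 t 9.47
```

View pics/c11c.png

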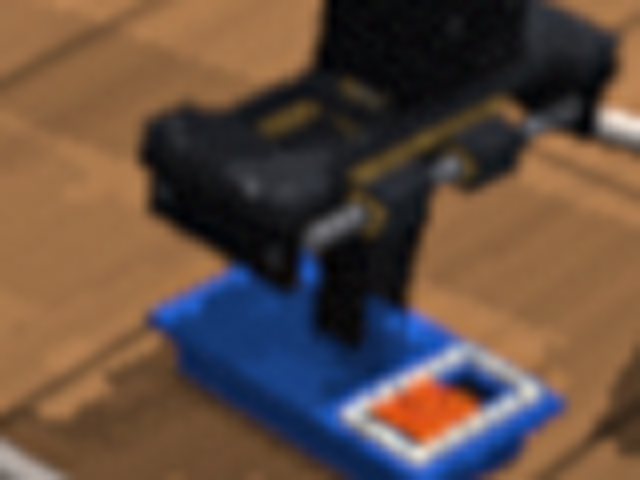

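Gripped: the opening is 13.6 mm, which matches the 14 mm bar. Lifting.

Emit:
drive_tool --plan '[{"offset": [0,0,-0.4],"delta_rot": [0,0,0],"jaw": 0.5},{"offset": [0,0,-1.2],"delta_rot": [0,0,0],"jaw": 0.5},{"offset": [0,0,-2.5],"delta_rot": [0,0,0],"jaw": 0.5},{"offset": [0,0,-4.5],"delta_rot": [0,0,0],"jaw": 0.5},{"offset": [0,0,-6.5],"delta_rot": [0,0,0],"jaw": 0.5},{"offset": [0,0,-8.5],"delta_rot": [0,0,0],"jaw": 0.5},{"offset": [0,0,-10],"delta_rot": [0,0,0],"jaw": 0.5},{"offset": [0,0,-11],"delta_rot": [0,0,0],"jaw": 0.5}]' --squeeze 35

```text
time: 10.18
position: [0.5273, 0.1295, 0.1224]
tool_rot: [-0.67, 0.743, -0.001, 0.001]
ft_force: [0.6, 0.8, -2.4]
grip_width: 0.0136
```

```bash
python3 - <<'E'
from h import *
snap("wrist","w12")
need([0.5415,-0.1157,0.13],-67.3)
E
```

```text
offset [24.26 -3.85 -0.65] rot [ -0.32  -0.03 -28.62] pos [0.5283 0.1296 0.1235] q [0.04 0.51 1.71 0.   0.92 1.71] F [0.18 0.27 0.46] w 1.36 t 10.23
```

View pics/w12.png

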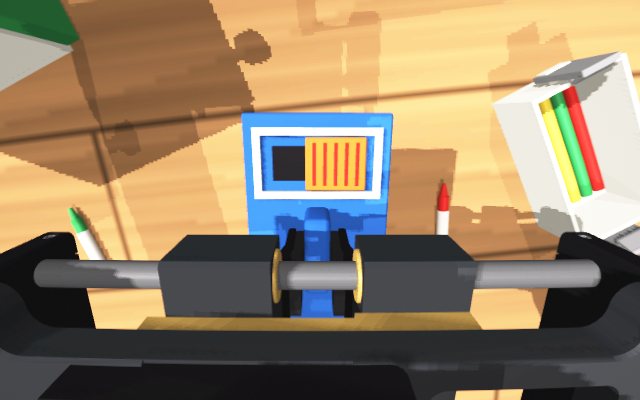

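The lid is held level and centred: its plate spans columns 242–393, and the TCP is at 317. Now I'll move it over the tub.

Emit:
drive_tool --plan '[{"offset": [1.5,-0.2,-0.2],"delta_rot": [0,0,-2],"jaw": 0.5},{"offset": [4,-0.6,-0.4],"delta_rot": [0,0,-5],"jaw": 0.5},{"offset": [7,-1.1,-0.6],"delta_rot": [0,0,-9],"jaw": 0.5},{"offset": [10,-1.6,-0.6],"delta_rot": [0,0,-13],"jaw": 0.5},{"offset": [13,-2.1,-0.6],"delta_rot": [0,0,-17],"jaw": 0.5},{"offset": [16,-2.6,-0.6],"delta_rot": [0,0,-21],"jaw": 0.5},{"offset": [19,-3.1,-0.6],"delta_rot": [0,0,-25],"jaw": 0.5},{"offset": [21.5,-3.5,-0.6],"delta_rot": [0,0,-28.6],"jaw": 0.5}]'

```text
time: 10.9
position: [0.5387, -0.0901, 0.1255]
tool_rot: [0.833, -0.553, -0.0, 0.0]
ft_force: [0.1, 1.1, -2.0]
grip_width: 0.0137
```

```bash
python3 - <<'E'
from h import *
need([0.5415,-0.1157,0.13],-67.3)
E
```

```text
offset [ 2.47  0.74 -0.45] rot [0.04 0.02 0.12] pos [ 0.5387 -0.0901  0.1255] q [-0.37  0.51  1.7  -0.    0.94  0.8 ] F [ 0.14  1.13 -1.96] w 1.37 t 10.9
```

Emit:
drive_tool --plan '[{"offset": [1,0.3,0],"delta_rot": [0,0,0],"jaw": 0.5},{"offset": [1.8,0.5,0],"delta_rot": [0,0,0],"jaw": 0.5},{"offset": [2.2,0.6,0],"delta_rot": [0,0,0],"jaw": 0.5},{"offset": [2.2,0.6,0],"delta_rot": [0,0,0],"jaw": 0.5},{"offset": [2.2,0.6,0],"delta_rot": [0,0,0],"jaw": 0.5},{"offset": [2.2,0.6,0],"delta_rot": [0,0,0],"jaw": 0.5},{"offset": [2.2,0.6,0],"delta_rot": [0,0,0],"jaw": 0.5},{"offset": [2.2,0.6,0],"delta_rot": [0,0,0],"jaw": 0.5}]'

```text
time: 11.57
position: [0.542, -0.1097, 0.1261]
tool_rot: [0.833, -0.554, -0.0, -0.0]
ft_force: [-1.5, -0.5, -1.7]
grip_width: 0.0134
```

```bash
python3 - <<'E'
from h import *
need([0.5415,-0.1157,0.06],-67.3)
snap("wrist","w13")
o,im=snap("scene","c13")
cv2.imwrite("pics/c13c.png",cv2.resize(im[140:260,250:400,::-1],None,fx=5,fy=5,interpolation=cv2.INTER_CUBIC))
o,im=snap("side","s13")
cv2.imwrite("pics/s13c.png",cv2.resize(im[120:240,250:400,::-1],None,fx=5,fy=5,interpolation=cv2.INTER_CUBIC))
E
```

```text
offset [0.53 0.28 6.61] rot [0.   0.01 0.04] pos [ 0.542  -0.1097  0.1261] q [-0.4   0.52  1.68  0.    0.94  0.77] F [-1.47 -0.51 -1.71] w 1.34 t 11.57
```

View pics/w13.png

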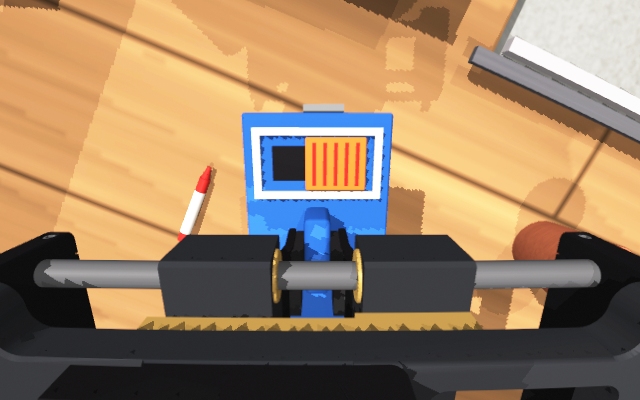

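View pics/c13c.png

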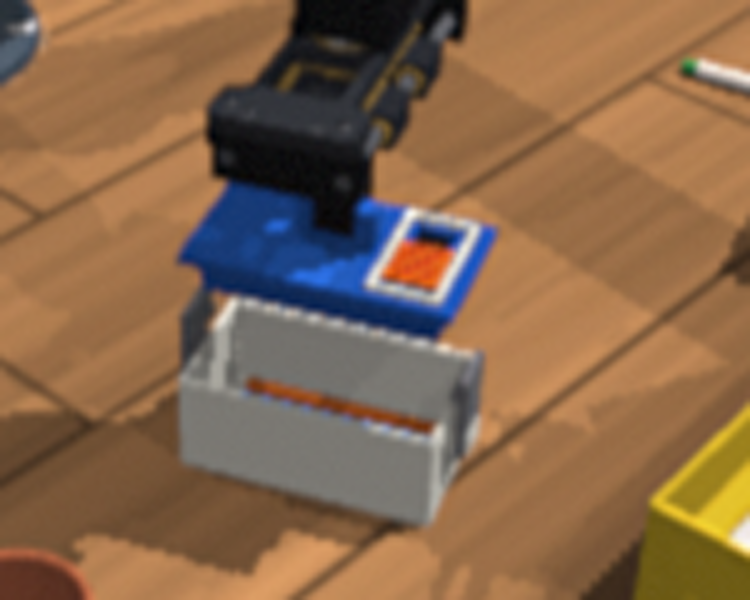

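View pics/s13c.png

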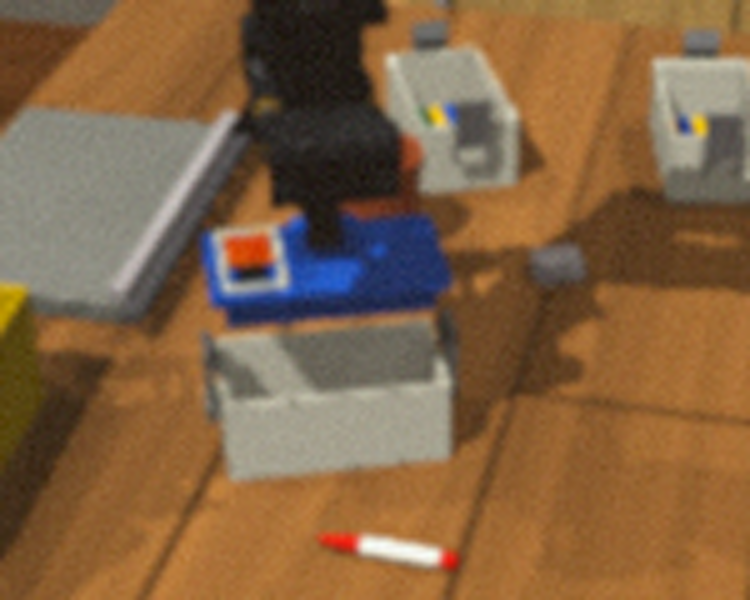

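Emit:
drive_tool --plan '[{"offset": [0.3,0.15,0],"delta_rot": [0,0,0],"jaw": 0.5},{"offset": [0.5,0.25,0],"delta_rot": [0,0,0],"jaw": 0.5},{"offset": [0.5,0.3,0.5],"delta_rot": [0,0,0],"jaw": 0.5},{"offset": [0.5,0.3,1.2],"delta_rot": [0,0,0],"jaw": 0.5},{"offset": [0.5,0.3,2],"delta_rot": [0,0,0],"jaw": 0.5},{"offset": [0.5,0.3,2.5],"delta_rot": [0,0,0],"jaw": 0.5},{"offset": [0.5,0.3,2.5],"delta_rot": [0,0,0],"jaw": 0.5},{"offset": [0.5,0.3,2.5],"delta_rot": [0,0,0],"jaw": 0.5}]'

```text
time: 12.38
position: [0.5407, -0.1162, 0.1002]
tool_rot: [0.832, -0.554, -0.001, 0.0]
ft_force: [0.6, 0.8, -1.1]
grip_width: 0.0135
```

```bash
python3 - <<'E'
from h import *
need([0.5415,-0.1157,0.06],-67.3)
o,im=snap("wrist","w14")
cv2.imwrite("pics/w14c.png",cv2.resize(im[80:240,220:420,::-1],None,fx=4,fy=4,interpolation=cv2.INTER_NEAREST))
t=np.radians(22.6);ex=np.array([np.cos(t),np.sin(t),0]);ey=np.array([-ex[1],ex[0],0])
for s in(-.015,0,.015):print("catch top exp",proj("wrist",np.array([.5415,-.1157,.083])+ex*.083+ey*s,o).round(1))
E
```

```text
offset [-0.01 -0.1   4.02] rot [ 0.07  0.07 -0.03] pos [ 0.5407 -0.1162  0.1002] q [-0.41  0.56  1.7   0.    0.89  0.76] F [ 0.58  0.8  -1.11] w 1.35 t 12.38
catch top exp [[339.8  96.7]]
catch top exp [[316.6  96.6]]
catch top exp [[293.4  96.6]]
```

View pics/w14c.png

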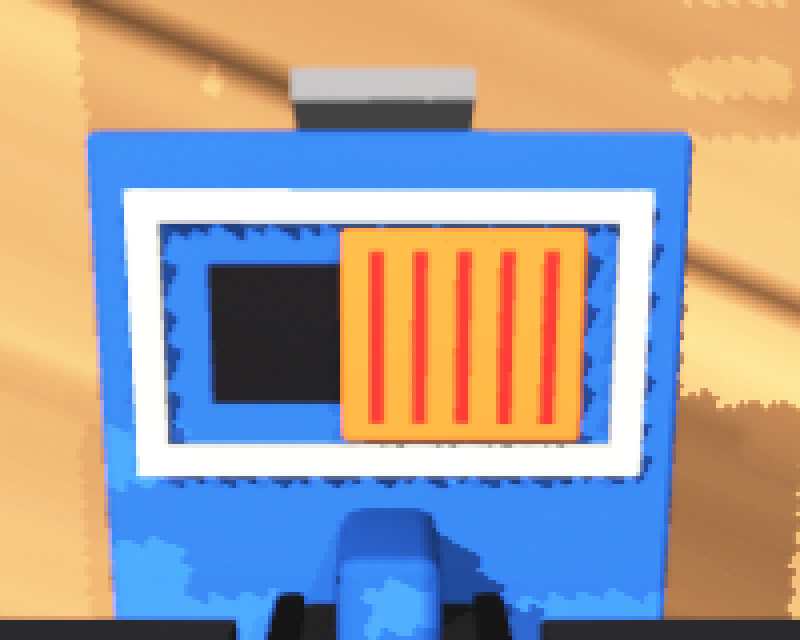

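The catch top is at columns 292.5–339, row 96.5, against a predicted 293–340, row 96.6, so the lid is aligned to within about 1 mm. Continuing down.

Emit:
drive_tool --plan '[{"offset": [-0.05,-0.1,0.3],"delta_rot": [0,0,0],"jaw": 0.5},{"offset": [-0.05,-0.1,0.8],"delta_rot": [0,0,0],"jaw": 0.5},{"offset": [-0.05,-0.1,1.4],"delta_rot": [0,0,0],"jaw": 0.5},{"offset": [-0.05,-0.1,2],"delta_rot": [0,0,0],"jaw": 0.5},{"offset": [-0.05,-0.1,2.5],"delta_rot": [0,0,0],"jaw": 0.5},{"offset": [-0.05,-0.1,2.8],"delta_rot": [0,0,0],"jaw": 0.5},{"offset": [-0.05,-0.1,2.8],"delta_rot": [0,0,0],"jaw": 0.5},{"offset": [-0.05,-0.1,2.8],"delta_rot": [0,0,0],"jaw": 0.5}]'

```text
time: 13.1
position: [0.5418, -0.1156, 0.0727]
tool_rot: [0.832, -0.554, -0.0, 0.0]
ft_force: [0.2, -0.1, -0.7]
grip_width: 0.0137
```

```bash
python3 - <<'E'
from h import *
need([0.5415,-0.1157,0.05],-67.3)
o,im=snap("wrist","w15")
o,im=snap("scene","c15")
cv2.imwrite("pics/c15c.png",cv2.resize(im[140:260,250:400,::-1],None,fx=5,fy=5,interpolation=cv2.INTER_CUBIC))
E
```

```text
offset [0.   0.03 2.27] rot [ 0.03  0.03 -0.03] pos [ 0.5418 -0.1156  0.0727] q [-0.41  0.6   1.72  0.    0.83  0.76] F [ 0.23 -0.1  -0.69] w 1.37 t 13.1
```

View pics/w15.png

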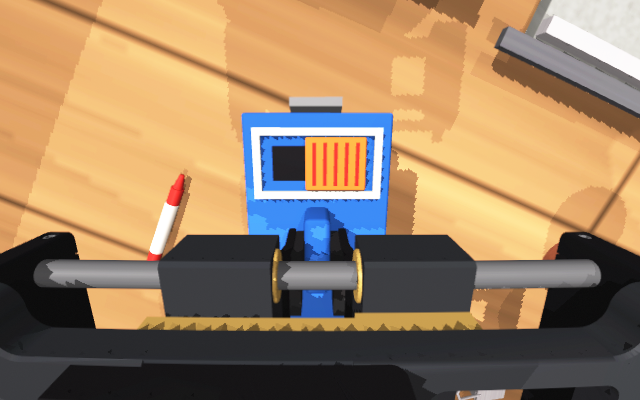

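View pics/c15c.png

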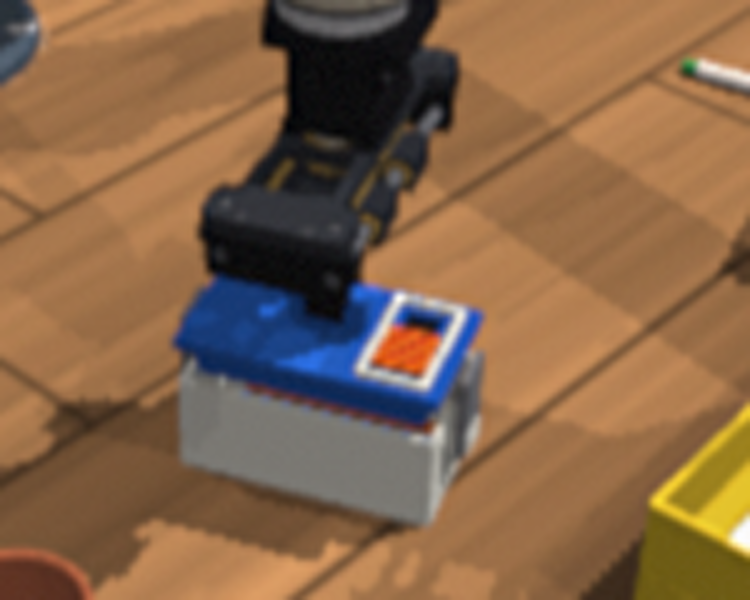

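The lid sits directly over the mouth. Now I'll lower it slowly and check the force.

Emit:
drive_tool --plan '[{"offset": [-0.05,0,0.2],"delta_rot": [0,0,0],"jaw": 0.5},{"offset": [-0.05,0,0.4],"delta_rot": [0,0,0],"jaw": 0.5},{"offset": [-0.05,0,0.6],"delta_rot": [0,0,0],"jaw": 0.5},{"offset": [-0.05,0,0.7],"delta_rot": [0,0,0],"jaw": 0.5},{"offset": [-0.05,0,0.8],"delta_rot": [0,0,0],"jaw": 0.5},{"offset": [-0.05,0,0.8],"delta_rot": [0,0,0],"jaw": 0.5},{"offset": [-0.05,0,0.8],"delta_rot": [0,0,0],"jaw": 0.5},{"offset": [-0.05,0,0.8],"delta_rot": [0,0,0],"jaw": 0.5}]'

```text
time: 13.87
position: [0.5419, -0.1153, 0.0652]
tool_rot: [0.832, -0.554, 0.0, -0.0]
ft_force: [-0.3, -0.5, -0.2]
grip_width: 0.0135
```

Emit:
drive_tool --plan '[{"offset": [0,0,0.1],"delta_rot": [0,0,0],"jaw": 0.5},{"offset": [0,0,0.2],"delta_rot": [0,0,0],"jaw": 0.5},{"offset": [0,0,0.3],"delta_rot": [0,0,0],"jaw": 0.5},{"offset": [0,0,0.3],"delta_rot": [0,0,0],"jaw": 0.5},{"offset": [0,0,0.3],"delta_rot": [0,0,0],"jaw": 0.5},{"offset": [0,0,0.3],"delta_rot": [0,0,0],"jaw": 0.5},{"offset": [0,0,0.3],"delta_rot": [0,0,0],"jaw": 0.5},{"offset": [0,0,0.3],"delta_rot": [0,0,0],"jaw": 0.5}]'

```text
time: 14.53
position: [0.5419, -0.1153, 0.0621]
tool_rot: [0.832, -0.554, 0.0, 0.0]
ft_force: [0.4, -1.2, 1.4]
grip_width: 0.0134
```

Emit:
drive_tool --plan '[{"offset": [0,0,0.1],"delta_rot": [0,0,0],"jaw": 0.5},{"offset": [0,0,0.2],"delta_rot": [0,0,0],"jaw": 0.5},{"offset": [0,0,0.3],"delta_rot": [0,0,0],"jaw": 0.5},{"offset": [0,0,0.4],"delta_rot": [0,0,0],"jaw": 0.5},{"offset": [0,0,0.4],"delta_rot": [0,0,0],"jaw": 0.5},{"offset": [0,0,0.4],"delta_rot": [0,0,0],"jaw": 0.5},{"offset": [0,0,0.4],"delta_rot": [0,0,0],"jaw": 0.5},{"offset": [0,0,0.4],"delta_rot": [0,0,0],"jaw": 0.5}]'

```text
time: 15.2
position: [0.5416, -0.1151, 0.0576]
tool_rot: [0.832, -0.554, -0.0, -0.0]
ft_force: [0.3, -0.4, 0.8]
grip_width: 0.014
```

Emit:
drive_tool --plan '[{"offset": [0,0,0.1],"delta_rot": [0,0,0],"jaw": 0.5},{"offset": [0,0,0.2],"delta_rot": [0,0,0],"jaw": 0.5},{"offset": [0,0,0.3],"delta_rot": [0,0,0],"jaw": 0.5},{"offset": [0,0,0.4],"delta_rot": [0,0,0],"jaw": 0.5},{"offset": [0,0,0.4],"delta_rot": [0,0,0],"jaw": 0.5},{"offset": [0,0,0.4],"delta_rot": [0,0,0],"jaw": 0.5},{"offset": [0,0,0.4],"delta_rot": [0,0,0],"jaw": 0.5},{"offset": [0,0,0.4],"delta_rot": [0,0,0],"jaw": 0.5}]'

```text
time: 15.87
position: [0.5414, -0.115, 0.0537]
tool_rot: [0.832, -0.554, -0.0, 0.0]
ft_force: [0.7, -0.1, -2.8]
grip_width: 0.0137
```

```bash
python3 - <<'E'
from h import *
need([0.5415,-0.1157,0.05],-67.3)
o,im=snap("wrist","w16")
cv2.imwrite("pics/w16c.png",cv2.resize(im[80:240,220:420,::-1],None,fx=4,fy=4,interpolation=cv2.INTER_NEAREST))
o,im=snap("scene","c16")
cv2.imwrite("pics/c16c.png",cv2.resize(im[140:260,250:400,::-1],None,fx=5,fy=5,interpolation=cv2.INTER_CUBIC))
E
```

```text
offset [0.07 0.02 0.37] rot [ 0.03  0.04 -0.03] pos [ 0.5414 -0.115   0.0537] q [-0.41  0.63  1.73  0.    0.78  0.76] F [ 0.68 -0.05 -2.81] w 1.37 t 15.87
```

View pics/w16c.png

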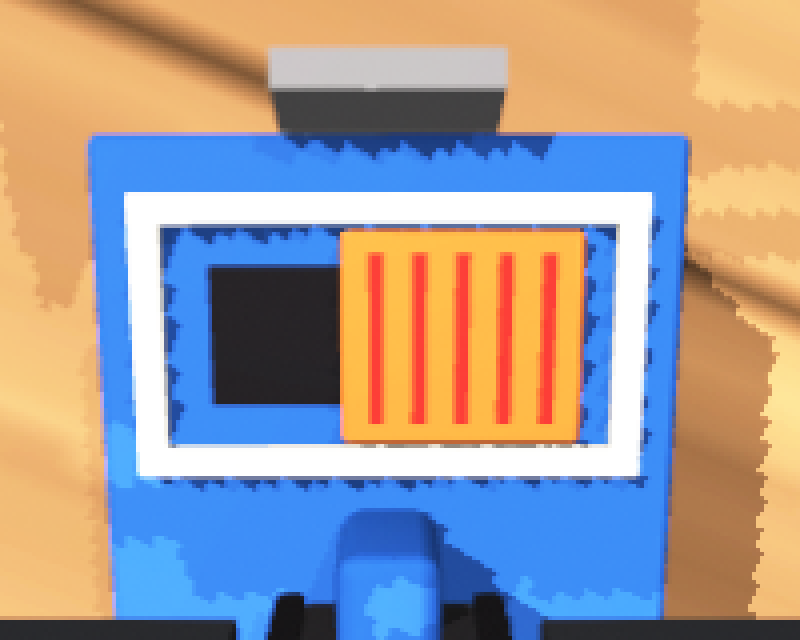

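View pics/c16c.png

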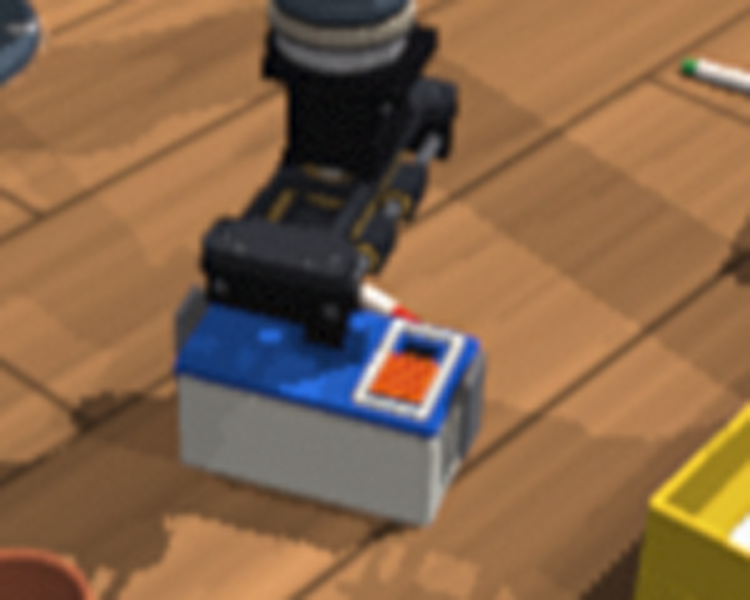

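The skirt is in and the plate is almost on the rim. I'll press on to home.

Emit:
drive_tool --plan '[{"offset": [0,0,0.1],"delta_rot": [0,0,0],"jaw": 0.5},{"offset": [0,0,0.2],"delta_rot": [0,0,0],"jaw": 0.5},{"offset": [0,0,0.3],"delta_rot": [0,0,0],"jaw": 0.5},{"offset": [0,0,0.4],"delta_rot": [0,0,0],"jaw": 0.5},{"offset": [0,0,0.4],"delta_rot": [0,0,0],"jaw": 0.5},{"offset": [0,0,0.4],"delta_rot": [0,0,0],"jaw": 0.5},{"offset": [0,0,0.4],"delta_rot": [0,0,0],"jaw": 0.5},{"offset": [0,0,0.4],"delta_rot": [0,0,0],"jaw": 0.5}]'

```text
time: 16.63
position: [0.5422, -0.1154, 0.0503]
tool_rot: [0.832, -0.554, 0.001, -0.0]
ft_force: [0.0, 0.1, 2.2]
grip_width: 0.0137
```

Emit:
drive_tool --plan '[{"offset": [0,0,0.1],"delta_rot": [0,0,0],"jaw": 0.5},{"offset": [0,0,0.2],"delta_rot": [0,0,0],"jaw": 0.5},{"offset": [0,0,0.3],"delta_rot": [0,0,0],"jaw": 0.5},{"offset": [0,0,0.3],"delta_rot": [0,0,0],"jaw": 0.5},{"offset": [0,0,0.3],"delta_rot": [0,0,0],"jaw": 0.5},{"offset": [0,0,0.3],"delta_rot": [0,0,0],"jaw": 0.5},{"offset": [0,0,0.3],"delta_rot": [0,0,0],"jaw": 0.5},{"offset": [0,0,0.3],"delta_rot": [0,0,0],"jaw": 0.5}]'

```text
time: 17.3
position: [0.5422, -0.1155, 0.05]
tool_rot: [0.832, -0.554, 0.001, -0.0]
ft_force: [-3.2, 0.1, 20.8]
grip_width: 0.0135
```

```bash
python3 - <<'E'
from h import *
need([0.5415,-0.1157,0.05],-67.3)
o,im=snap("wrist","w17")
cv2.imwrite("pics/w17c.png",cv2.resize(im[70:240,220:420,::-1],None,fx=3.5,fy=3.5,interpolation=cv2.INTER_NEAREST))
o,im=snap("side","s17")
cv2.imwrite("pics/s17c.png",cv2.resize(im[120:240,250:400,::-1],None,fx=5,fy=5,interpolation=cv2.INTER_CUBIC))
o,im=snap("scene","c17")
cv2.imwrite("pics/c17c.png",cv2.resize(im[140:260,250:400,::-1],None,fx=5,fy=5,interpolation=cv2.INTER_CUBIC))
E
```

```text
offset [-0.01  0.07  0.  ] rot [-0.07 -0.1  -0.02] pos [ 0.5422 -0.1155  0.05  ] q [-0.41  0.64  1.73 -0.    0.77  0.76] F [-3.25  0.05 20.78] w 1.35 t 17.3
```

View pics/w17c.png

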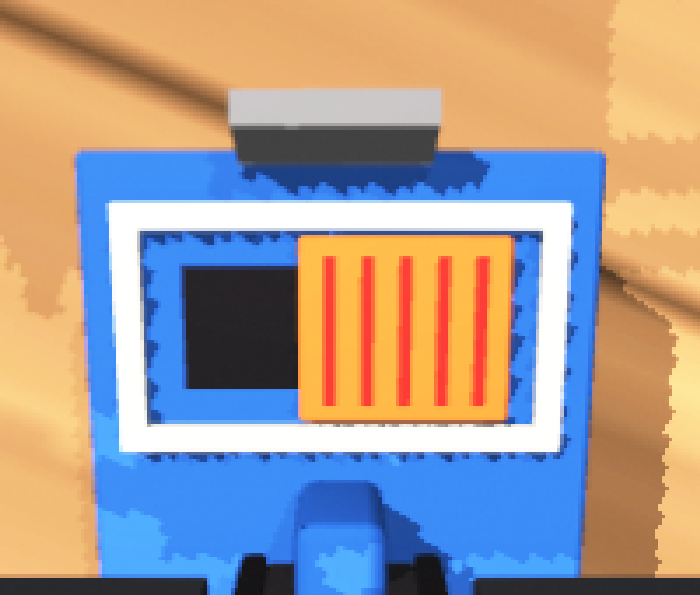

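View pics/s17c.png

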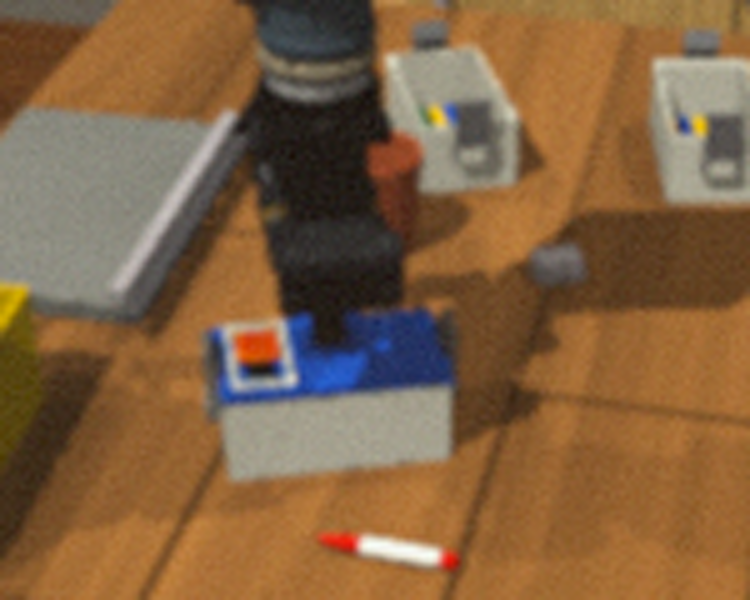

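View pics/c17c.png

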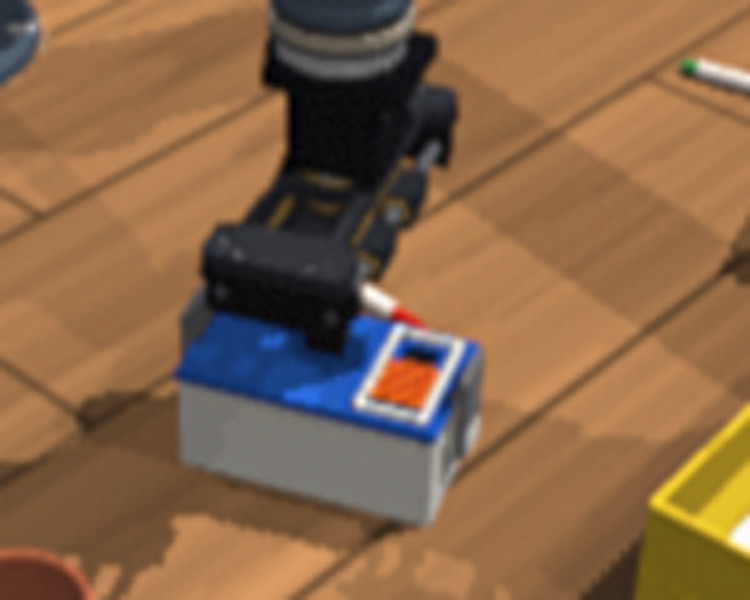

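The +x nose now overlaps the plate's edge in the wrist view (crop row about 160). The press stopped hard at 20.8 N with the lid origin at about 40 mm. Relaxing, releasing and rising.

Emit:
drive_tool --plan '[{"offset": [0,0,-0.15],"delta_rot": [0,0,0],"jaw": 0.5},{"offset": [0,0,-0.3],"delta_rot": [0,0,0],"jaw": 0.5},{"offset": [0,0,-0.3],"delta_rot": [0,0,0],"jaw": 2},{"offset": [0,0,-0.3],"delta_rot": [0,0,0],"jaw": 4},{"offset": [0,0,-0.3],"delta_rot": [0,0,0],"jaw": 4.5},{"offset": [0,0,-0.3],"delta_rot": [0,0,0],"jaw": 4.5},{"offset": [0,0,-0.3],"delta_rot": [0,0,0],"jaw": 4.5},{"offset": [0,0,-0.3],"delta_rot": [0,0,0],"jaw": 4.5}]'

```text
time: 18.12
position: [0.5415, -0.1151, 0.0497]
tool_rot: [0.832, -0.554, -0.0, 0.0]
ft_force: [-0.3, -0.7, 0.6]
grip_width: 0.0418
```

Emit:
drive_tool --plan '[{"offset": [0,0,-0.5],"delta_rot": [0,0,0],"jaw": 4.5},{"offset": [0,0,-1.5],"delta_rot": [0,0,0],"jaw": 4.5},{"offset": [0,0,-3],"delta_rot": [0,0,0],"jaw": 3},{"offset": [0,1.5,-5],"delta_rot": [0,0,0],"jaw": 0},{"offset": [0,3,-7],"delta_rot": [0,0,0],"jaw": 0},{"offset": [0,4.5,-8.5],"delta_rot": [0,0,0],"jaw": 0},{"offset": [0,6,-10],"delta_rot": [0,0,0],"jaw": 0},{"offset": [0,6,-10],"delta_rot": [0,0,0],"jaw": 0}]'

```text
time: 18.78
position: [0.4859, -0.1394, 0.1534]
tool_rot: [0.832, -0.555, 0.002, 0.0]
ft_force: [-0.5, -0.4, -0.8]
grip_width: 0.013
```

Emit:
drive_tool --plan '[{"offset": [0,0,0],"delta_rot": [0,0,0],"jaw": 0},{"offset": [0,0,0],"delta_rot": [0,0,0],"jaw": 0},{"offset": [0,0,0],"delta_rot": [0,0,0],"jaw": 0},{"offset": [0,0,0],"delta_rot": [0,0,0],"jaw": 0},{"offset": [0,0,0],"delta_rot": [0,0,0],"jaw": 0},{"offset": [0,0,0],"delta_rot": [0,0,0],"jaw": 0},{"offset": [0,0,0],"delta_rot": [0,0,0],"jaw": 0},{"offset": [0,0,0],"delta_rot": [0,0,0],"jaw": 0}]'

```text
time: 19.45
position: [0.4864, -0.1381, 0.1498]
tool_rot: [0.832, -0.554, -0.0, 0.0]
ft_force: [-0.1, 0.0, 0.4]
grip_width: 0.0002
```

```bash
python3 - <<'E'
from h import *
import pickle
need([0.5415,-0.1157,0.05],-67.3)
o,im=snap("wrist","w18");pickle.dump((o,im),open("w18.pkl","wb"))
cv2.imwrite("pics/w18c.png",cv2.resize(im[20:240,230:410,::-1],None,fx=2.7,fy=2.7,interpolation=cv2.INTER_NEAREST))
E
```

```text
offset [ 0.06 -5.95  9.98] rot [ 0.02  0.02 -0.02] pos [ 0.4864 -0.1381  0.1498] q [-0.5   0.43  1.77  0.    0.94  0.68] F [-0.09  0.05  0.44] w 0.02 t 19.45
```

View pics/w18.png

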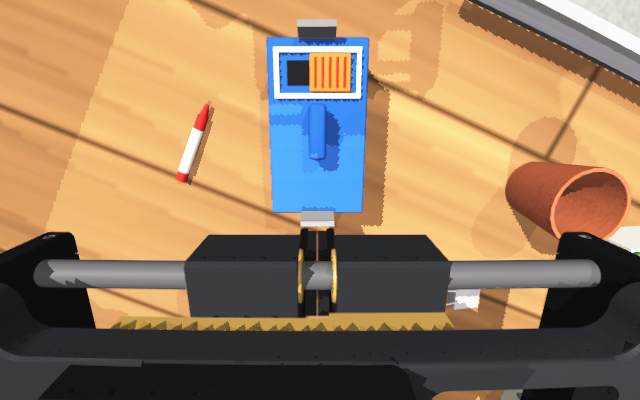

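View pics/w18c.png

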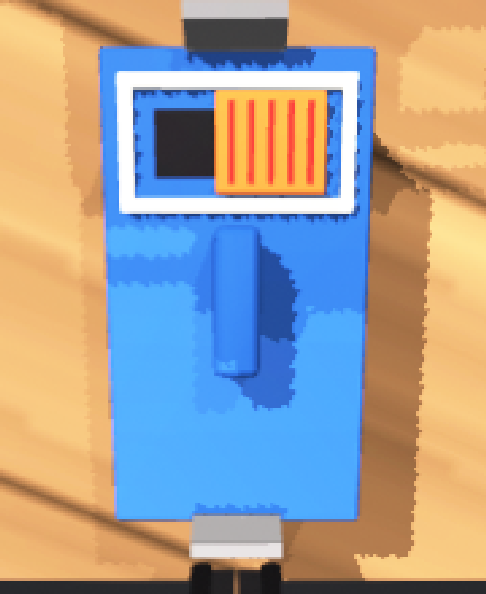

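Both noses lie over the plate's ends: the top one at about (318,32), the bottom one at about (316,216). The lid is home and square. Now I'll measure the pad.

```bash
python3 - <<'E'
from h import *
import pickle
o,im=pickle.load(open("w18.pkl","rb"))
p=np.array([(100,46),(376,46),(358,520),(117,520)])/2.7+[230,20]
X=plane("wrist",p,.068,o);c=X.mean(0);print("lid",c.round(4),[round(float(np.linalg.norm(X[i]-X[(i+1)%4])*1000),1) for i in range(4)])
d=X[0]+X[1]-X[2]-X[3];print("yaw",np.degrees(np.arctan2(d[1],d[0])))
m=mask(im,(5,120,150),(28,255,255));k=np.zeros_like(m);k[40:105,290:370]=m[40:105,290:370]
k=cv2.morphologyEx(k,cv2.MORPH_CLOSE,np.ones((7,7)))
cc=max(cv2.findContours(k,cv2.RETR_EXTERNAL,cv2.CHAIN_APPROX_NONE)[0],key=cv2.contourArea);print(cv2.boundingRect(cc))
P=plane("wrist",cc[:,0],.0725,o)[:,:2].astype(np.float32)
r=cv2.minAreaRect(P*1000);print(r)
t=np.arctan2(d[1],d[0]);ex=np.array([np.cos(t),np.sin(t)]);ey=np.array([-ex[1],ex[0]])
v=np.array(r[0])/1000-c[:2];print("pad in lid",v@ex,v@ey)
q=np.array(r[0])/1000
need([q[0],q[1],0.08],-67.3)
E
```

```text
lid [ 0.541  -0.1165  0.068 ] [82.9, 149.5, 83.2, 149.6]
yaw 22.697480932812013
(309, 53, 42, 39)
((588.163818359375, -106.93748474121094), (29.306072235107422, 33.837406158447266), 22.76494598388672)
pad in lid 0.04716462046914048 -0.009396853969574676
offset [  1.04 -10.6    6.98] rot [ 0.01  0.02 -0.02] pos [ 0.4864 -0.1382  0.1498] q [-0.5   0.43  1.77  0.    0.94  0.68] F [-0.2  -0.28  0.46] w 0.03 t 19.5
```

Emit:
drive_tool --plan '[{"offset": [0.1,-1,0],"delta_rot": [0,0,0],"jaw": 0},{"offset": [0.3,-3,0],"delta_rot": [0,0,0],"jaw": 0},{"offset": [0.5,-5.5,0],"delta_rot": [0,0,0],"jaw": 0},{"offset": [0.8,-8,1],"delta_rot": [0,0,0],"jaw": 0},{"offset": [1,-9.8,2.5],"delta_rot": [0,0,0],"jaw": 0},{"offset": [1,-10.6,4.5],"delta_rot": [0,0,0],"jaw": 0},{"offset": [1,-10.6,6],"delta_rot": [0,0,0],"jaw": 0},{"offset": [1,-10.6,7],"delta_rot": [0,0,0],"jaw": 0}]'

```text
time: 20.17
position: [0.5884, -0.1057, 0.0782]
tool_rot: [0.833, -0.554, -0.001, 0.0]
ft_force: [0.3, -0.2, -0.6]
grip_width: 0.0007
```

Emit:
drive_tool --plan '[{"offset": [0,0,0.3],"delta_rot": [0,0,0],"jaw": 0},{"offset": [0,0,0.6],"delta_rot": [0,0,0],"jaw": 0},{"offset": [0,0,0.9],"delta_rot": [0,0,0],"jaw": 0},{"offset": [0,0,1.1],"delta_rot": [0,0,0],"jaw": 0},{"offset": [0,0,1.3],"delta_rot": [0,0,0],"jaw": 0},{"offset": [0,0,1.3],"delta_rot": [0,0,0],"jaw": 0},{"offset": [0,0,1.3],"delta_rot": [0,0,0],"jaw": 0},{"offset": [0,0,1.3],"delta_rot": [0,0,0],"jaw": 0}]'

```text
time: 20.83
position: [0.5883, -0.1068, 0.0675]
tool_rot: [0.832, -0.554, 0.0, -0.0]
ft_force: [0.0, 0.0, 0.4]
grip_width: 0.0007
```

```bash
python3 - <<'E'
from h import *
need([0.5882,-0.1069,0.05],-67.3)
o,im=snap("scene","c19")
cv2.imwrite("pics/c19c.png",cv2.resize(im[140:260,250:400,::-1],None,fx=5,fy=5,interpolation=cv2.INTER_CUBIC))
o,im=snap("wrist","w19")
E
```

```text
offset [0.   0.01 1.75] rot [-0.03 -0.03 -0.04] pos [ 0.5883 -0.1068  0.0675] q [-0.37  0.65  1.61  0.    0.88  0.81] F [0.03 0.03 0.39] w 0.07 t 20.83
```

View pics/c19c.png

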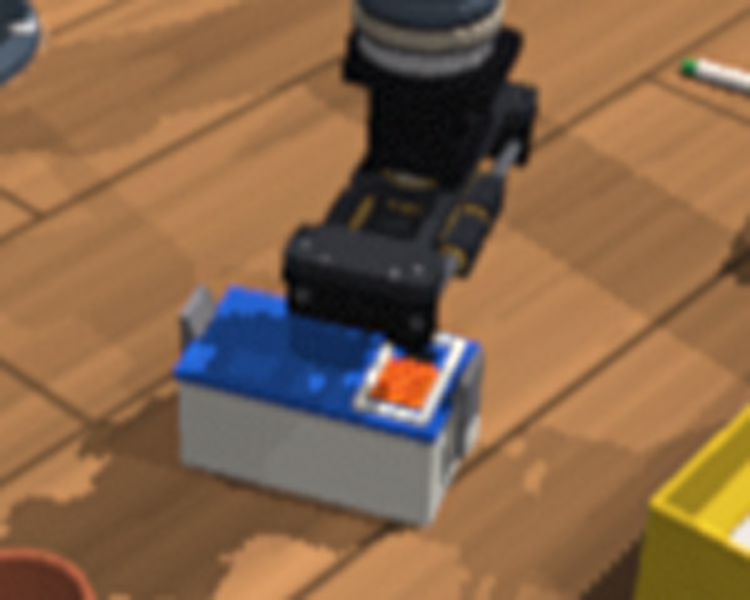

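View pics/w19.png

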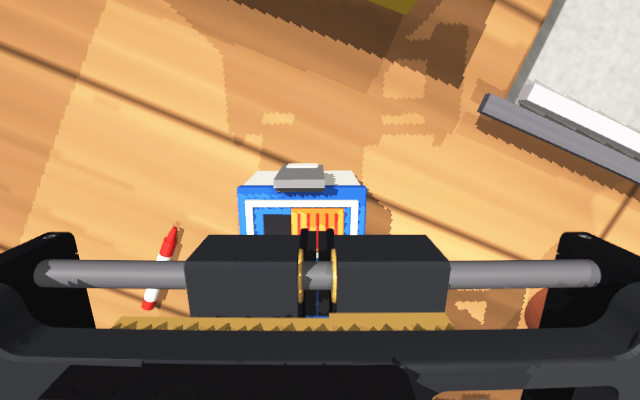

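```bash
python3 - <<'E'
from h import *
p=np.array([.5276,.1293,.0463]);y=np.radians(-96)
X=np.array([np.cos(y),np.sin(y),0]);Z=np.array([0,0,-1.]);Y=np.cross(Z,X)
for b in(40,50,60,70,80):
  print(b,[proj("scene",p+X*x+Y*yy+Z*(-b/1000)).round(1)[0].tolist() for x,yy in((.095,-.0375),(.095,.0375),(.08,-.0375))])
E
```

```text
40 [[353.2, 185.7], [335.4, 174.7], [356.8, 183.8]]
50 [[353.5, 182.9], [335.6, 171.9], [357.1, 181.0]]
60 [[353.8, 180.0], [335.7, 169.1], [357.4, 178.2]]
70 [[354.0, 177.1], [335.9, 166.3], [357.7, 175.3]]
80 [[354.3, 174.2], [336.1, 163.4], [358.0, 172.4]]
```

Measured against the scene camera, the whole gripper sits about 26–35 mm higher than the reported TCP, so the body has plenty of clearance. Descending to contact.

Emit:
drive_tool --plan '[{"offset": [0,0,0.2],"delta_rot": [0,0,0],"jaw": 0},{"offset": [0,0,0.4],"delta_rot": [0,0,0],"jaw": 0},{"offset": [0,0,0.6],"delta_rot": [0,0,0],"jaw": 0},{"offset": [0,0,0.8],"delta_rot": [0,0,0],"jaw": 0},{"offset": [0,0,1.0],"delta_rot": [0,0,0],"jaw": 0},{"offset": [0,0,1.1],"delta_rot": [0,0,0],"jaw": 0},{"offset": [0,0,1.2],"delta_rot": [0,0,0],"jaw": 0},{"offset": [0,0,1.2],"delta_rot": [0,0,0],"jaw": 0}]'

```text
time: 21.6
position: [0.5879, -0.1066, 0.0548]
tool_rot: [0.832, -0.554, -0.0, 0.0]
ft_force: [0.0, -0.2, -0.1]
grip_width: 0.0003
```

Emit:
drive_tool --plan '[{"offset": [0,0,0.1],"delta_rot": [0,0,0],"jaw": 0},{"offset": [0,0,0.2],"delta_rot": [0,0,0],"jaw": 0},{"offset": [0,0,0.3],"delta_rot": [0,0,0],"jaw": 0},{"offset": [0,0,0.4],"delta_rot": [0,0,0],"jaw": 0},{"offset": [0,0,0.4],"delta_rot": [0,0,0],"jaw": 0},{"offset": [0,0,0.4],"delta_rot": [0,0,0],"jaw": 0},{"offset": [0,0,0.4],"delta_rot": [0,0,0],"jaw": 0},{"offset": [0,0,0.4],"delta_rot": [0,0,0],"jaw": 0}]'

```text
time: 22.27
position: [0.5881, -0.1067, 0.0511]
tool_rot: [0.832, -0.554, 0.0, -0.0]
ft_force: [-0.1, 0.3, 0.0]
grip_width: 0.0005
```

Emit:
drive_tool --plan '[{"offset": [0,0,0.1],"delta_rot": [0,0,0],"jaw": 0},{"offset": [0,0,0.2],"delta_rot": [0,0,0],"jaw": 0},{"offset": [0,0,0.3],"delta_rot": [0,0,0],"jaw": 0},{"offset": [0,0,0.3],"delta_rot": [0,0,0],"jaw": 0},{"offset": [0,0,0.3],"delta_rot": [0,0,0],"jaw": 0},{"offset": [0,0,0.3],"delta_rot": [0,0,0],"jaw": 0},{"offset": [0,0,0.3],"delta_rot": [0,0,0],"jaw": 0},{"offset": [0,0,0.3],"delta_rot": [0,0,0],"jaw": 0}]'

```text
time: 22.93
position: [0.5881, -0.1067, 0.0481]
tool_rot: [0.832, -0.554, 0.0, -0.0]
ft_force: [0.0, 0.2, -0.3]
grip_width: 0.0004
```

Emit:
drive_tool --plan '[{"offset": [0,0,0.1],"delta_rot": [0,0,0],"jaw": 0},{"offset": [0,0,0.2],"delta_rot": [0,0,0],"jaw": 0},{"offset": [0,0,0.2],"delta_rot": [0,0,0],"jaw": 0},{"offset": [0,0,0.2],"delta_rot": [0,0,0],"jaw": 0},{"offset": [0,0,0.2],"delta_rot": [0,0,0],"jaw": 0},{"offset": [0,0,0.2],"delta_rot": [0,0,0],"jaw": 0},{"offset": [0,0,0.2],"delta_rot": [0,0,0],"jaw": 0},{"offset": [0,0,0.2],"delta_rot": [0,0,0],"jaw": 0}]'

```text
time: 23.6
position: [0.5881, -0.1067, 0.0461]
tool_rot: [0.832, -0.554, 0.0, -0.0]
ft_force: [0.5, -0.2, -0.5]
grip_width: 0.0001
```

Emit:
drive_tool --plan '[{"offset": [0,0,0.1],"delta_rot": [0,0,0],"jaw": 0},{"offset": [0,0,0.2],"delta_rot": [0,0,0],"jaw": 0},{"offset": [0,0,0.2],"delta_rot": [0,0,0],"jaw": 0},{"offset": [0,0,0.2],"delta_rot": [0,0,0],"jaw": 0},{"offset": [0,0,0.2],"delta_rot": [0,0,0],"jaw": 0},{"offset": [0,0,0.2],"delta_rot": [0,0,0],"jaw": 0},{"offset": [0,0,0.2],"delta_rot": [0,0,0],"jaw": 0},{"offset": [0,0,0.2],"delta_rot": [0,0,0],"jaw": 0}]'

```text
time: 24.27
position: [0.5881, -0.1067, 0.0441]
tool_rot: [0.832, -0.554, 0.0, -0.0]
ft_force: [0.2, 0.3, 0.0]
grip_width: 0.0007
```

```bash
python3 - <<'E'
from h import *
need([0.5882,-0.1069,0.05],-67.3)
o,im=snap("scene","c20")
cv2.imwrite("pics/c20c.png",cv2.resize(im[180:230,310:370,::-1],None,fx=11,fy=11,interpolation=cv2.INTER_CUBIC))
E
```

```text
offset [ 0.03 -0.   -0.59] rot [-0.   -0.   -0.03] pos [ 0.5881 -0.1067  0.0441] q [-0.37  0.69  1.62 -0.    0.84  0.81] F [0.23 0.27 0.04] w 0.07 t 24.27
```

View pics/c20c.png

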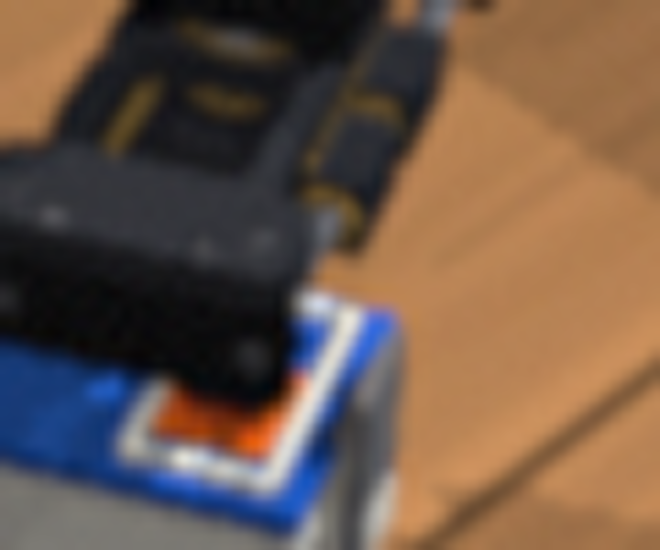

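Emit:
drive_tool --plan '[{"offset": [0,0,0.1],"delta_rot": [0,0,0],"jaw": 0},{"offset": [0,0,0.2],"delta_rot": [0,0,0],"jaw": 0},{"offset": [0,0,0.2],"delta_rot": [0,0,0],"jaw": 0},{"offset": [0,0,0.2],"delta_rot": [0,0,0],"jaw": 0},{"offset": [0,0,0.2],"delta_rot": [0,0,0],"jaw": 0},{"offset": [0,0,0.2],"delta_rot": [0,0,0],"jaw": 0},{"offset": [0,0,0.2],"delta_rot": [0,0,0],"jaw": 0},{"offset": [0,0,0.2],"delta_rot": [0,0,0],"jaw": 0}]'

```text
time: 24.98
position: [0.5881, -0.1067, 0.0421]
tool_rot: [0.832, -0.554, 0.0, -0.0]
ft_force: [-0.1, 0.6, 0.5]
grip_width: 0.0004
```

Emit:
drive_tool --plan '[{"offset": [0,0,0.1],"delta_rot": [0,0,0],"jaw": 0},{"offset": [0,0,0.15],"delta_rot": [0,0,0],"jaw": 0},{"offset": [0,0,0.15],"delta_rot": [0,0,0],"jaw": 0},{"offset": [0,0,0.15],"delta_rot": [0,0,0],"jaw": 0},{"offset": [0,0,0.15],"delta_rot": [0,0,0],"jaw": 0},{"offset": [0,0,0.15],"delta_rot": [0,0,0],"jaw": 0},{"offset": [0,0,0.15],"delta_rot": [0,0,0],"jaw": 0},{"offset": [0,0,0.15],"delta_rot": [0,0,0],"jaw": 0}]'

```text
time: 25.65
position: [0.5883, -0.1067, 0.0413]
tool_rot: [0.832, -0.554, 0.0, -0.0]
ft_force: [-0.9, 0.4, 4.7]
grip_width: 0.0002
```

Contact: 4.7 N at reported z 0.041. I'll press slightly harder and drag along lid +y, which is tool −x.

Emit:
drive_tool --plan '[{"offset": [0,0,0.06],"delta_rot": [0,0,0],"jaw": 0},{"offset": [-0.1,0,0.06],"delta_rot": [0,0,0],"jaw": 0},{"offset": [-0.3,0,0.06],"delta_rot": [0,0,0],"jaw": 0},{"offset": [-0.5,0,0.06],"delta_rot": [0,0,0],"jaw": 0},{"offset": [-0.7,0,0.06],"delta_rot": [0,0,0],"jaw": 0},{"offset": [-0.9,0,0.06],"delta_rot": [0,0,0],"jaw": 0},{"offset": [-1.1,0,0.06],"delta_rot": [0,0,0],"jaw": 0},{"offset": [-1.2,0,0.06],"delta_rot": [0,0,0],"jaw": 0}]'

```text
time: 26.32
position: [0.5841, -0.0965, 0.0413]
tool_rot: [0.832, -0.554, 0.001, 0.0]
ft_force: [-2.1, -1.3, 7.9]
grip_width: 0.0007
```

```bash
python3 - <<'E'
from h import *
need([0.5882,-0.1069,0.05],-67.3)
o,im=snap("scene","c21")
cv2.imwrite("pics/c21c.png",cv2.resize(im[180:230,310:370,::-1],None,fx=11,fy=11,interpolation=cv2.INTER_CUBIC))
E
```

```text
offset [ 1.12  0.02 -0.87] rot [-0.05 -0.14  0.01] pos [ 0.5841 -0.0965  0.0413] q [-0.35  0.69  1.64 -0.    0.82  0.82] F [-2.07 -1.33  7.95] w 0.07 t 26.32
```

View pics/c21c.png

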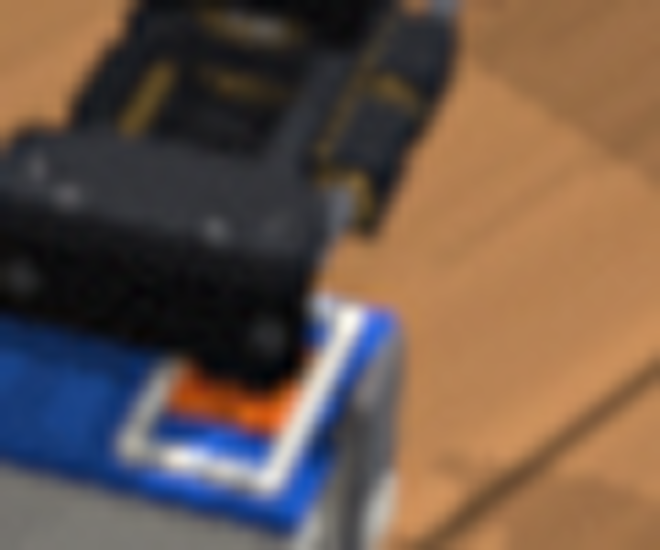

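The pad moves with the fingertips: its lower edge has left the frame and blue floor now shows at (220,435) in the crop. I'll continue to the stop.

Emit:
drive_tool --plan '[{"offset": [-0.2,0,0],"delta_rot": [0,0,0],"jaw": 0},{"offset": [-0.4,0,0],"delta_rot": [0,0,0],"jaw": 0},{"offset": [-0.6,0,0],"delta_rot": [0,0,0],"jaw": 0},{"offset": [-0.8,0,0],"delta_rot": [0,0,0],"jaw": 0},{"offset": [-1.0,0,0],"delta_rot": [0,0,0],"jaw": 0},{"offset": [-1.15,0,0],"delta_rot": [0,0,0],"jaw": 0},{"offset": [-1.25,0,0],"delta_rot": [0,0,0],"jaw": 0},{"offset": [-1.3,0,0],"delta_rot": [0,0,0],"jaw": 0}]'

```text
time: 27.03
position: [0.5794, -0.0852, 0.0413]
tool_rot: [0.833, -0.554, 0.002, 0.001]
ft_force: [-2.1, -4.0, 6.5]
grip_width: 0.0003
```

```bash
python3 - <<'E'
from h import *
need([0.5882,-0.1069,0.05],-67.3)
o,im=snap("scene","c22")
cv2.imwrite("pics/c22c.png",cv2.resize(im[180:230,310:370,::-1],None,fx=11,fy=11,interpolation=cv2.INTER_CUBIC))
E
```

```text
offset [ 2.34  0.03 -0.86] rot [-0.06 -0.22  0.04] pos [ 0.5794 -0.0852  0.0413] q [-0.34  0.68  1.65 -0.    0.8   0.84] F [-2.13 -3.95  6.55] w 0.03 t 27.03
```

View pics/c22c.png

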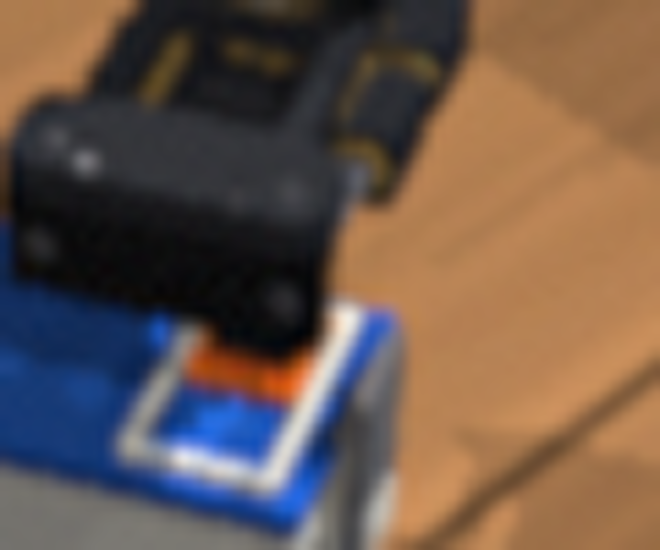

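Emit:
drive_tool --plan '[{"offset": [-0.1,0,0],"delta_rot": [0,0,0],"jaw": 0},{"offset": [-0.2,0,0],"delta_rot": [0,0,0],"jaw": 0},{"offset": [-0.2,0,0],"delta_rot": [0,0,0],"jaw": 0},{"offset": [-0.2,0,-0.3],"delta_rot": [0,0,0],"jaw": 0},{"offset": [-0.2,0,-1.2],"delta_rot": [0,0,0],"jaw": 0},{"offset": [-0.2,0,-3],"delta_rot": [0,0,0],"jaw": 0},{"offset": [-0.2,0,-5.5],"delta_rot": [0,0,0],"jaw": 0},{"offset": [-0.2,0,-8],"delta_rot": [0,0,0],"jaw": 0}]'

```text
time: 27.75
position: [0.5767, -0.0811, 0.1203]
tool_rot: [0.832, -0.554, -0.001, 0.0]
ft_force: [-0.4, -0.4, 0.9]
grip_width: 0.0006
```

Emit:
drive_tool --plan '[{"offset": [0.4,1.5,-1],"delta_rot": [0,0,0],"jaw": 0},{"offset": [0.8,4,-2],"delta_rot": [0,0,0],"jaw": 0},{"offset": [1.2,6.5,-2.5],"delta_rot": [0,0,0],"jaw": 0},{"offset": [1.4,9,-2.5],"delta_rot": [0,0,0],"jaw": 0},{"offset": [1.4,10.5,-2.5],"delta_rot": [0,0,0],"jaw": 0},{"offset": [1.4,10.5,-2.5],"delta_rot": [0,0,0],"jaw": 0},{"offset": [1.4,10.5,-2.5],"delta_rot": [0,0,0],"jaw": 0},{"offset": [1.4,10.5,-2.5],"delta_rot": [0,0,0],"jaw": 0}]'

```text
time: 28.42
position: [0.4871, -0.1351, 0.1453]
tool_rot: [0.832, -0.554, 0.001, -0.0]
ft_force: [0.7, 0.1, -0.0]
grip_width: 0.0002
```

```bash
python3 - <<'E'
from h import *
import pickle
need([0.5882,-0.1069,0.05],-67.3)
o,im=snap("wrist","w23");pickle.dump((o,im),open("w23.pkl","wb"))
cv2.imwrite("pics/w23c.png",cv2.resize(im[20:240,230:410,::-1],None,fx=2.7,fy=2.7,interpolation=cv2.INTER_NEAREST))
E
```

```text
offset [  1.29 -10.4    9.54] rot [-0.07 -0.04 -0.04] pos [ 0.4871 -0.1351  0.1453] q [-0.49  0.43  1.78  0.    0.93  0.68] F [ 0.74  0.07 -0.04] w 0.02 t 28.42
```

View pics/w23c.png

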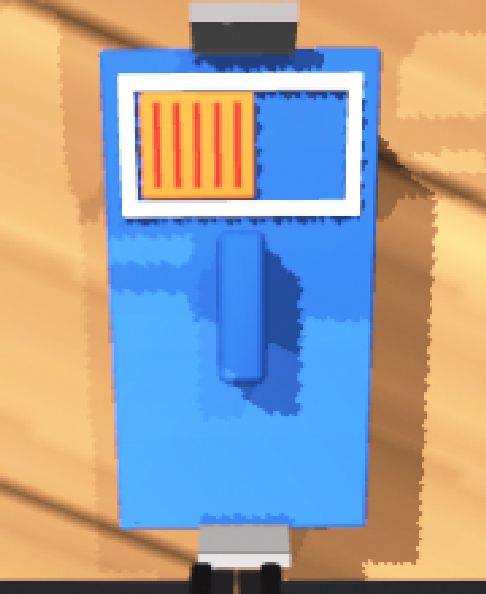

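The orange pad now covers the slot, at the left of the frame, and both noses still overlap the plate. Final measurements follow.

```bash
python3 - <<'E'
from h import *
import pickle
o,im=pickle.load(open("w23.pkl","rb"))
p=np.array([(100,49),(380,48),(367,525),(120,526)])/2.7+[230,20]
X=plane("wrist",p,.068,o);c=X.mean(0);print("lid",c.round(4),[round(float(np.linalg.norm(X[i]-X[(i+1)%4])*1000),1) for i in range(4)])
d=X[0]+X[1]-X[2]-X[3];t=np.arctan2(d[1],d[0]);print("yaw",np.degrees(t))
m=mask(im,(5,120,150),(28,255,255));k=np.zeros_like(m);k[40:105,272:340]=m[40:105,272:340]
k=cv2.morphologyEx(k,cv2.MORPH_CLOSE,np.ones((5,5)))
cc=max(cv2.findContours(k,cv2.RETR_EXTERNAL,cv2.CHAIN_APPROX_NONE)[0],key=cv2.contourArea);print(cv2.boundingRect(cc))
P=plane("wrist",cc[:,0],.0725,o)[:,:2].astype(np.float32)
r=cv2.minAreaRect(P*1000);print(r)
ex=np.array([np.cos(t),np.sin(t)]);ey=np.array([-ex[1],ex[0]])
v=np.array(r[0])/1000-c[:2];print("pad in lid",v@ex,v@ey)
snap("scene","c23");s,im=snap("side","s23")
E
```

```text
lid [ 0.5414 -0.1151  0.068 ] [82.9, 148.4, 84.0, 148.5]
yaw 23.23825507793557
(281, 54, 43, 40)
((578.9502563476562, -84.0224838256836), (29.712366104125977, 33.53874206542969), 22.95258331298828)
pad in lid 0.04676663390289094 0.013709093158113167
```

View pics/c23.png

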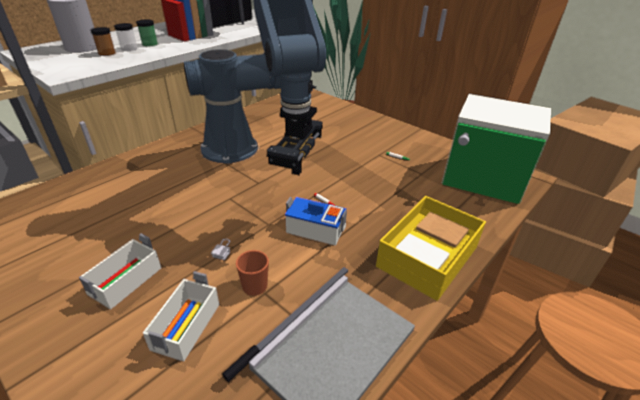

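View pics/s23.png

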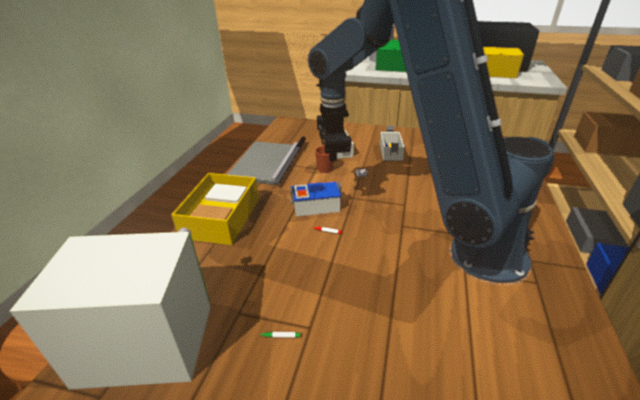

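```bash
python3 - <<'E'
from h import *
import pickle
o,im=pickle.load(open("w23.pkl","rb"))
t=np.radians(22.7);ex=np.array([np.cos(t),np.sin(t),0]);ey=np.array([-ex[1],ex[0],0]);c=np.array([.5414,-.1154,0])
for s in(1,-1):
  for nm,x,z in(("plate edge",.075,.068),("plate edge if 5mm up",.075,.073),("nose tip home",.0725,.0695),("nose tip pushed 3",.0755,.0695),("catch top outer",.083,.083),("catch top outer pushed3",.086,.083)):
    print(s,nm,((proj("wrist",c+ex*s*x+np.array([0,0,z]),o)[0]-[230,20])*2.7).round(0))
E
```

```text
1 plate edge [243.  46.]
1 plate edge if 5mm up [244.  42.]
1 nose tip home [243.  54.]
1 nose tip pushed 3 [243.  43.]
1 catch top outer [244.   1.]
1 catch top outer pushed3 [244. -10.]
-1 plate edge [242. 528.]
-1 plate edge if 5mm up [242. 533.]
-1 nose tip home [242. 522.]
-1 nose tip pushed 3 [242. 531.]
-1 catch top outer [243. 566.]
-1 catch top outer pushed3 [243. 575.]
```

```bash
python3 - <<'E'
from rig import *
print(hand_in(), get_obs()["time"])
E
```

```text
the job is handed in; nothing more can be done
the job is handed in; nothing more can be done
```

The lid is home on the tub nearest the base, the shutter covers the dark slot, and the job is handed in at about 28.5 s on the robot's clock. No verdict was given.

I gripped the lid by its bar and turned it about 29° to match the tub. I lowered it in and pressed until it stopped hard at 20.8 N. After releasing it, I dragged the orange shutter across with shut fingertips at about 8 N.

**Last checks:**
- **Catches:** both noses overlap the plate's ends. Their pixel rows match the sprung-in positions and not the pushed-out ones.
- **Lid position:** it sits within about 1 mm of where I measured the tub's centre. Its yaw read 22.7–23.2° against the tub's 22.6°.
- **Shutter:** the pad is at lid (46.8, 13.7) mm against a nominal (47, 13). No dark slot shows.
- **Other objects:** the cup, both crayons, the clip and the other tubs look unmoved in the last pictures, by eye. The arm is clear of everything.

**What failed or disagreed:**
- **First grasp:** it closed above the bar. The fingertips sit about 26–31 mm behind the stated TCP, by camera and by touch. I went lower and the second grasp held; the lid did not move in the first try.
- **Bar height:** two views put the bar top at 49 mm instead of 54 mm.
- **Plate height:** two views gave about 26.5 mm instead of 28 mm.
- **Press force:** the 20.8 N is above the 7–12 N the snap needs, because I pushed on against the rim. It stayed under the limits.

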